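Set a gearbox shaft up in the vee rests for a run-out check

TASK

Set the bright geared shaft up for its run-out check: slide the orange-footed vee rest along the bench until the two vees are as far apart as the shaft's two bearing journals, and lift the shaft off the sloping drain rack and lay it down gently in the vees. It must lie level with one journal fully down in each vee, the vee clear of the shoulders beside it; either way round will do. Leave the dark shaft and everything else as it is.

Things in the scene. Friction and masses are not known exactly. Their poses are not given: they have to be found in the camera images.
- shaft: Bright silver shaft with a gear on one end, 190 mm, 0.8 kg. Origin on its axis midway between the journals; its x axis runs along it to the gear end (any roll). Along x in mm: splined stub -95 to -75 (dia 20), journal -75 to -35 (dia 25), middle land -35 to 35 (dia 32), journal 35 to 75 (dia 25), gear 75 to 95 (dia 44). Centre of mass at x = +15. At the start it lies in the rack, gear end up.
- gear_journal (a point): Centre of the journal next to the gear, on the shaft's axis (x = +55 mm of shaft).
- spline_journal (a point): Centre of the journal next to the splined stub, on the shaft's axis (x = -55 mm of shaft).
- dark_shaft: A second shaft of the same journals, land and length but dark brown and with no gear, in the rack's other lane, its axis 100 mm beside and parallel to the bright one. Leave it there. Origin midway between its journals.
- rack: Sloping aluminium drain rack, fixed, 225 x 218 mm. Origin on the table under its middle; x points up the slope, away from the robot. Shafts slope 32 degrees, their middles 185 mm up, in lanes at y = +50 and -50 mm (which is where varies). Saddles hold the journals; below the land it is open, so fingers may straddle it square to the slope. Side rails at y = 106 mm, lower than the shafts' axes.
- bench: Run-out bench, fixed: blue bed 330 mm long (its y) by 90 mm (x), top 45 mm above the table; origin on the table under its centre, z up. Two vee rests stand on it. A dial gauge on a magnetic base is parked behind it, at x = 40 to 130, y = -185 to -35 mm, up to 235 mm high.
- fixed_vee (a point): On the fixed, blue-footed vee rest at bench y = -55 mm: the point where a 25 mm journal's axis lies when fully down in the vee, 121 mm above the table, 18 mm above the bottom of the 90 degree vee. Vee block: 24 mm thick along the bed, 56 mm wide across it, horns ending 2 mm above this point; its foot is 60 mm along the bed by 100 mm, foot top 63 mm above the table.
- slide_vee (a point): The same point of the sliding, orange-footed vee rest, which has the same sizes. Its block can be pinched across its 24 mm thickness from above, fingers along the bed, 20 to 30 mm below this point. It slides only along the bench's y axis.
- slide_rest (a joint): Place of the sliding rest along the bed, in m: the vees' centres stand 0.070 + this value apart (0 to 0.100), so 0.040 suits the shaft. It grows along the bench's +y. It slides with about 3 N of friction and stays where it is left; at the start it is too far out.
- red_can: Red aerosol can, 66 mm diameter, 192 mm tall, upright; origin under its centre. Bystander.
- black_can: Black aerosol can, 66 mm diameter, 192 mm tall, upright; origin under its centre. Bystander.
- spanner: Steel spanner, 180 mm long, lying on the table. Bystander.
- screwdriver: Screwdriver with a red handle, 200 mm long, lying on the table between bench and rack. Bystander.
- bearing: Steel ball bearing, 62 mm diameter, 16 mm high, lying flat. Bystander.
- pump: Black pump housing, 80 mm diameter, 68 mm tall. Bystander.
Mind the look-alikes: they are no part of the job. There is more than one size of the shaft; the one meant has the size given above.

How it is judged:
At the end, for the whole second after the job is handed in: The bright shaft lies at rest in both vees, either way round: each journal's centre within 8 mm of its vee's point, the shaft's middle within 2.5 mm of the seated height, its axis level within 1.4 degrees; the robot is clear of it (((distance between gear_journal and fixed_vee below 0.008 m and distance between spline_journal and slide_vee below 0.008 m) or (distance between spline_journal and fixed_vee below 0.008 m and distance between gear_journal and slide_vee below 0.008 m)) and z of shaft in the frame of fixed_vee between -0.0025 and 0.0025 m and angle between shaft's own x axis and vertical between 1.5458 and 1.5958 rad and linear speed of shaft below 0.02 m/s and angular speed of shaft below 0.2 rad/s); the robot touches nothing.
It fails at once if the shaft is banged onto the bench (over 80 N) (contact force between shaft and bench above 80 N).
It fails at once if the shaft is let fall into the vees: faster than 0.25 m/s just over them (distance between shaft and fixed_vee below 0.065 m and linear speed of shaft above 0.25 m/s).
It fails at once if the dark shaft is moved by more than 15 mm (distance of dark_shaft from where it was at the start of the episode above 0.015 m).
It fails at once if a bystander (can, spanner, screwdriver, bearing, pump) is moved by more than 25 mm (distance of any of red_can, black_can, spanner, screwdriver, bearing, pump from where it was at the start of the episode above 0.025 m).
It also fails if it takes over 64 s, if anything falls off the work surface, if the arm or the gripper's body presses on something with over 40 N, if the wrist force passes 120 N, or if a joint passes its speed limit or range.

ROBOT

A 6-joint arm with a two-finger parallel gripper is mounted at the origin on the work surface. World frame = base frame: x ahead of the robot, y to its left, z up, the work surface at z = 0. Lengths are in m, angles in rad, forces in N, time in s.
With the tool pointing down it reaches from about 0.3 to 0.75 m from the base axis. Payload 8.5 kg.
Tool frame: the origin (TCP) lies between the finger pads; the fingertips stand 25 mm ahead of it and the grasp point (between the pads) lies 6 mm ahead of it; z points along the fingers, y is the direction in which the jaws open and shut (so a half turn about z gives the same grasp; the last joint's range is limited). The gripper opens to 85 mm and grips with 20 to 120 N. Pads are 22 mm wide; open, the fingers measure 114 mm over their backs; the gripper's body (76 mm by 85 mm) begins 54 mm behind the grasp point. The pads swing forward as they close: fully open they stand 13 mm farther back than shut.
Start: joints at [-1.361, 0.381, 1.297, -0, 1.464, -0.215], TCP at [0.227, -0.501, 0.256] pointing down, gripper open.
Joint ranges: [-3.11, 3.11], [-0.89, 2.33], [0.22, 2.48], [-1.42, 4.56], [0.17, 2.85], [-2.88, 2.88]. Speed limits (rad/s): [2.39, 2.39, 3.14, 3.14, 3.14, 3.14].

INTERFACE

Orientations are given as a unit quaternion [x, y, z, w].
In Python, from bench import env gives the robot as it stands.
- The arm moves only by the tool move_arm, never from a script. Its argument "deltas" is a list of rows, each a list of 4 numbers: the shift along the tool's x, y, z scaled (see below), then the turn about the tool's z scaled (see below). A call has 1 to 10 rows; each row is the pose to reach, as a shift and turn from the pose commanded when the call began, along the tool's axes at that moment, turning the shorter way round; what a row does not reach only later rows make up. The controller multiplies each number of a shift by 0.2 m and each number of a turn by 360 degrees. A row lasts 1/12 s, in which the tool goes at most 41.7 mm and 7.16 degrees, less where a joint would pass 70% of its speed; a pose out of reach is approached as far as the arm can. A call with a number of a shift or a turn outside -1 to 1 is refused whole. A call with a gripper value outside its range is refused whole. "fingers" is the gripper command: -1 is shut, 1 is fully open, values between are in proportion, set as the call begins (left out, the last holds). The fingers move at their own pace and stop on an object; the grip force is fixed at half the most. Time passes only in rows, so rows that repeat a pose let the fingers close. It gives the time, the measured TCP pose, the force and the opening at its end, in the units of the state.
- env.state(): the state, without advancing time (a new reading comes with each control period).
- env.grab_frame(name): name is "side" or "top"; returns a dict with "image" (384x512x3 uint8, blue, green, red), "K" (3x3 intrinsics, pixels), "view" (4x4, takes a point from world to camera coordinates). Camera axes: x right, y up, looking along -z (the intrinsics and any distortion apply to the point x, -y, -z); pixel columns grow to the right and rows downward; lengths in m; the calibration is good to about 2 mm. A picture is of the moment at which its call begins. There is no depth.
- env.finish_job(): hands the job in, once; it reports no verdict.
The state is a dict: "time_s": time; "q": joint angles; "qvel": joint speeds; "effort": joint torques, N m; "tool_pos": TCP position; "tcp_rot": TCP orientation; "wrist_force": force on the tool from outside, world axes, zero at the start; "moment": the same for the moment, N m; "grip_width": finger opening in m.
Only numpy, scipy, OpenCV 4.12 (cv2) and the standard library are available. Lean on these libraries where they do the work, as an engineer would, in place of code of your own. Each camera call takes 0.05 s, during which the arm holds its last target.

## Working session

There is one attempt and no reset: what is moved stays moved. The work goes in short steps, Python scripts to look and compute and a tool call to move; the robot and the scene stay as the last step left them, time stands still between calls to the robot, and variables do not carry over. Pictures are saved under pics/ and viewed, and the job is handed in when it is done.

Besides the shell and the picture viewer there is one more tool, called after "Emit:" as a command line: name --pt "numbers of a row" for each row, then --argument value for the rest. move_arm: Moves the arm, as the interface text tells. Its arguments: {"type":"object","properties":{"deltas":{"type":"array","items":{"type":"array","items":{"type":"number"}}},"fingers":{"type":"number"}},"required":["deltas"]}

```bash
ls; mkdir -p pics; python3 - <<'E'
from bench import env
import cv2,numpy as np
s=env.state()
print(s)
for n in("side","top"):
    f=env.grab_frame(n); cv2.imwrite(f"pics/{n}0.png",f["image"]); np.savez(f"{n}0.npz",**f); print(n,f["K"],f["view"],[k for k in f])
E
```

```text
pics
{'time_s': 0.0, 'q': array([-1.36128707e+00,  3.81221111e-01,  1.29829594e+00,  2.09877788e-05,
        1.46356254e+00, -2.15284820e-01]), 'qvel': array([ 0.00069497, -0.00120556, -0.00096572,  0.00034335,  0.00022271,
       -0.00042305]), 'effort': array([ 3.35346494e-04, -4.48460376e+01, -2.31273633e+01, -1.09673567e-04,
        4.79242692e-03, -8.60502581e-06]), 'tool_pos': array([ 0.22662833, -0.5008552 ,  0.25568639]), 'tcp_rot': array([ 9.77528388e-01,  2.10802510e-01,  1.25796974e-05, -7.43432957e-04]), 'wrist_force': array([-0.16797616,  0.69618138, -0.69540756]), 'moment': array([ 0.01106448,  0.02296125, -0.04384442]), 'grip_width': 0.08533817453409709}
side [[471.16261152   0.         248.60413239]
 [  0.         471.16261152 194.31547386]
 [  0.           0.           1.        ]] [[ 0.7536428  -0.65724048  0.0075814  -0.38508146]
 [ 0.45205946  0.5266706   0.719903   -0.3267111 ]
 [-0.47714229 -0.53912246  0.69403328 -1.47098396]
 [ 0.          0.          0.          1.        ]] ['image', 'K', 'view']
top [[468.88862712   0.         254.07079469]
 [  0.         468.88862712 187.11682696]
 [  0.           0.           1.        ]] [[-2.54411805e-02 -9.99592952e-01  1.29103009e-02  7.64330511e-04]
 [ 9.87807572e-01 -2.31528935e-02  1.53948510e-01 -5.36575545e-01]
 [-1.53586935e-01  1.66695248e-02  9.87994524e-01 -1.49645083e+00]
 [ 0.00000000e+00  0.00000000e+00  0.00000000e+00  1.00000000e+00]] ['image', 'K', 'view']
```

View pics/side0.png

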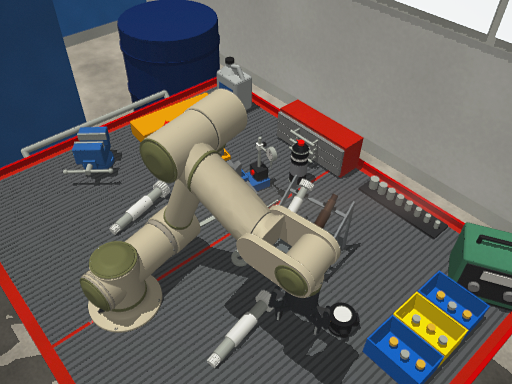

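View pics/top0.png

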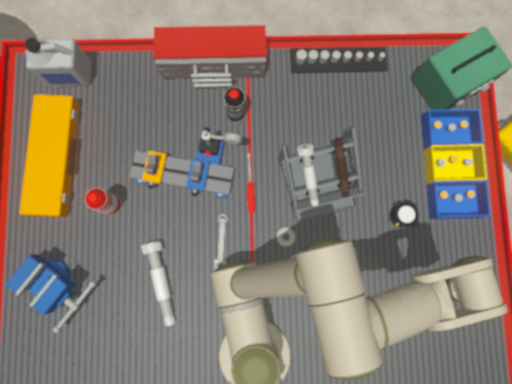

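The side view shows the arm hiding part of the bench. In the top view the rack is at about (325,170), with the bright geared shaft at (310,175) and the dark one at (343,165). The bench is at (185,172), with the orange rest at (152,167) and the blue one at (203,165). I'll enlarge the pictures.

```bash
python3 - <<'E'
import cv2,numpy as np
f=np.load("top0.npz"); im=f["image"]
cv2.imwrite("pics/c1.png",cv2.resize(im[120:230,265:375],None,fx=5.4,fy=5.4,interpolation=cv2.INTER_CUBIC))
cv2.imwrite("pics/c2.png",cv2.resize(im[110:210,120:250],None,fx=6,fy=6,interpolation=cv2.INTER_CUBIC))
f=np.load("side0.npz"); im=f["image"]
cv2.imwrite("pics/c3.png",cv2.resize(im[120:270,220:370],None,fx=4,fy=4,interpolation=cv2.INTER_CUBIC))
E
```

```text
(no output)
```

View pics/c1.png

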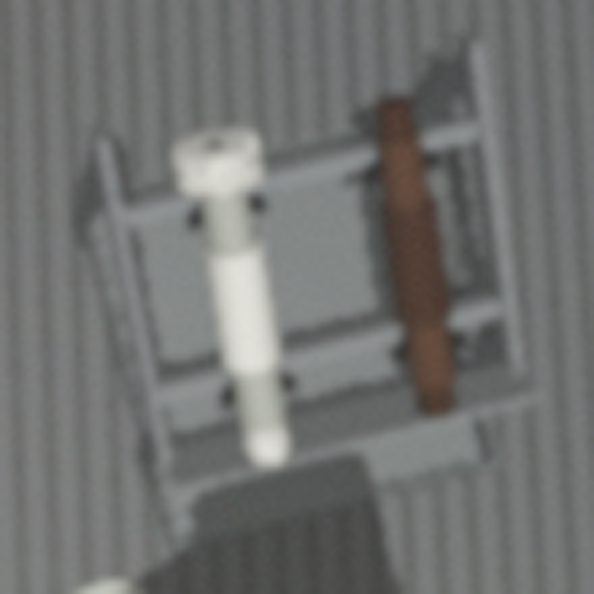

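View pics/c2.png

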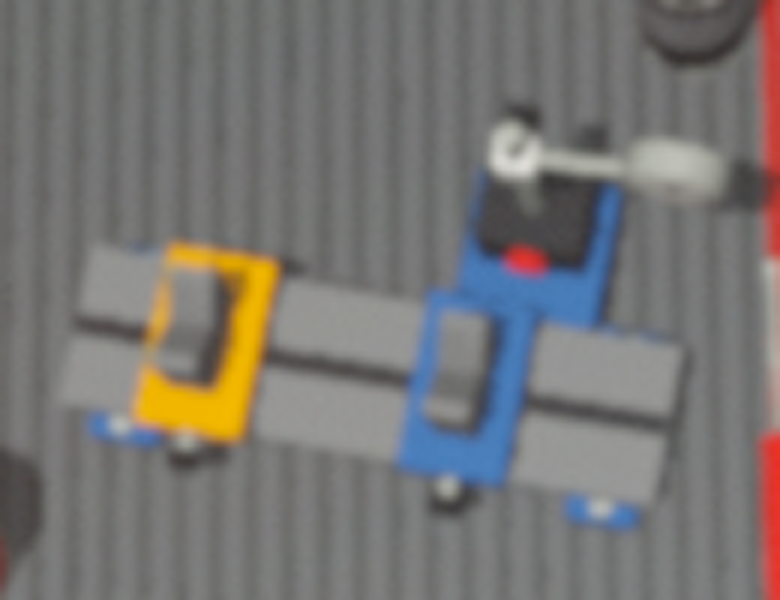

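View pics/c3.png

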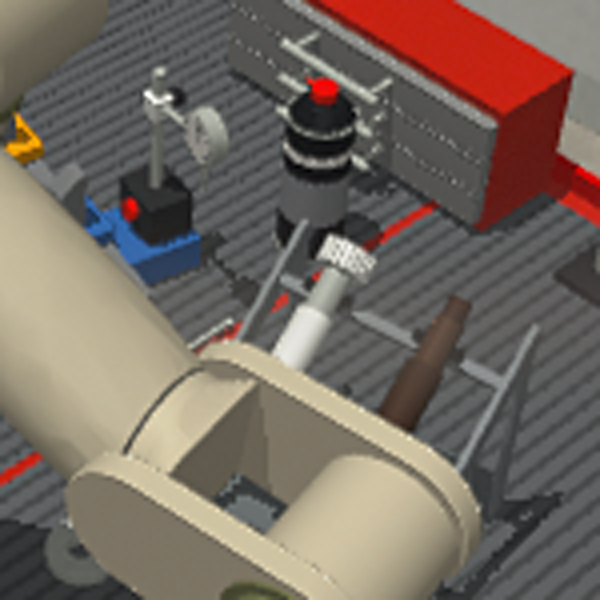

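```bash
cat > h.py <<'E'
import numpy as np, cv2
def ray(f,u,v):
    K=f["K"];V=f["view"];R=V[:3,:3];t=V[:3,3]
    d=np.array([(u-K[0,2])/K[0,0],-(v-K[1,2])/K[1,1],-1.]); return -R.T@t, R.T@d
def onz(f,u,v,z):
    c,d=ray(f,u,v); return c+d*(z-c[2])/d[2]
def proj(f,p):
    K=f["K"];V=f["view"]; c=V[:3,:3]@np.asarray(p)+V[:3,3]
    return np.array([K[0,0]*c[0]/-c[2]+K[0,2], K[1,1]*-c[1]/-c[2]+K[1,2]])
E
python3 - <<'E'
from h import *
np.set_printoptions(precision=4,suppress=True)
f=np.load("top0.npz"); im=f["image"]
def P(u,v,s,o): return ((u+.5)/s-.5+o[0],(v+.5)/s-.5+o[1])
B=lambda u,v,z: onz(f,*P(u,v,6,(120,110)),z)
tl,bl,tr,br=[B(*c,.045) for c in((90,243),(60,402),(685,345),(657,503))]
print("bed",tl,bl,tr,br); print("len",[np.linalg.norm(a-b) for a,b in((tl,tr),(bl,br),(tl,bl),(tr,br))],"c",(tl+bl+tr+br)/4)
y=(tl-tr)+(bl-br); print("yaw of +y",np.degrees(np.arctan2(y[1],y[0])))
hsv=cv2.cvtColor(im,cv2.COLOR_BGR2HSV)
def rect(m,z):
    c=max(cv2.findContours(m,0,cv2.CHAIN_APPROX_NONE)[0],key=cv2.contourArea)
    w=np.array([onz(f,*p[0],z)[:2] for p in c],np.float32)*1000
    r=cv2.minAreaRect(w);print(len(c),r)
m=cv2.inRange(hsv,(10,150,150),(30,255,255)); m[:,:125]=0;m[:,172:]=0;m[:140]=0;m[190:]=0
rect(m,.063)
for n,cs in(("orange",((170,243),(280,262),(240,442),(133,425))),("blue",((428,288),(533,303),(503,487),(398,470)))):
    q=[B(*c,.063) for c in cs]; print(n,sum(q)/4,[np.linalg.norm(q[i]-q[(i+1)%4]) for i in range(4)])
S=lambda u,v,z: onz(f,*P(u,v,5.4,(265,120)),z)
for n,a,b in(("bright",(238,252.5),(251.5,371)),("dark",(411,203.5),(426.5,324.5))):
    A=S(*a,.2035);Bb=S(*b,.1665); d=A-Bb;print(n,(A+Bb)/2,np.linalg.norm(d[:2]),np.degrees(np.arctan2(d[1],d[0])))
print("stub end",S(268,455,.135))
E
```

```text
bed [0.6689 0.3791 0.045 ] [0.5803 0.3942 0.045 ] [0.6042 0.0529 0.045 ] [0.517  0.0698 0.045 ]
len [np.float64(0.33250830937250886), np.float64(0.33051027765516894), np.float64(0.0898288861058568), np.float64(0.08881213974490686)] c [0.5926 0.224  0.045 ]
yaw of +y 78.86996602460609
108 ((607.9915161132812, 310.69012451171875), (59.680084228515625, 103.23152160644531), 78.33663177490234)
orange [0.6079 0.3115 0.063 ] [np.float64(0.060901989807961375), np.float64(0.10095646124415057), np.float64(0.05847832667557187), np.float64(0.10179736093459871)]
blue [0.5804 0.1714 0.063 ] [np.float64(0.05768760323993404), np.float64(0.10210042234223497), np.float64(0.0572805547094881), np.float64(0.10106190152425377)]
bright [ 0.5395 -0.1774  0.185 ] 0.06095954159307361 9.141003775765041
dark [ 0.5641 -0.2752  0.185 ] 0.06268761654781647 11.647167656325173
stub end [ 0.4657 -0.1939  0.135 ]
```

```bash
python3 - <<'E'
from h import *
from scipy.optimize import brentq
np.set_printoptions(precision=4,suppress=True)
f=np.load("top0.npz"); im=f["image"]
hsv=cv2.cvtColor(im,cv2.COLOR_BGR2HSV)
mb=cv2.inRange(hsv,(0,0,150),(180,60,255)); md=cv2.inRange(hsv,(0,70,20),(18,255,200))
box=np.zeros(mb.shape,np.uint8); box[135:208,292:352]=255
for n,m in(("b",mb&box),("d",md&box)):
    c=max(cv2.findContours(m,0,cv2.CHAIN_APPROX_NONE)[0],key=cv2.contourArea)
    mm=np.zeros_like(m);cv2.drawContours(mm,[c],-1,255,-1)
    mids=[];W=[]
    for r in range(135,208):
        x=np.where(mm[r])[0]
        if len(x)>3: mids.append((x.mean(),r)); W.append((r,x[0],x[-1]))
    print(n,W)
    mids=np.array(mids)[2:-2]
    vx,vy,x0,y0=cv2.fitLine(mids.astype(np.float32),cv2.DIST_HUBER,0,.01,.01).ravel()
    C,d1=ray(f,x0,y0);_,d2=ray(f,x0+30*vx,y0+30*vy); N=np.cross(d1,d2)
    sl=np.radians(32)
    ax=lambda a:np.array([np.cos(a)*np.cos(sl),np.sin(a)*np.cos(sl),np.sin(sl)])
    a=brentq(lambda a:N@ax(a),-.8,.9); print("yaw",np.degrees(a),"line",vx,vy,x0,y0)
# rail yaws from crop
P=lambda u,v:((u+.5)/5.4-.5+265,(v+.5)/5.4-.5+120)
for s,e in(((300,318),(None,None)),):pass
cr=lambda u,v,z:onz(f,*P(u,v),z)
# cross bars (horizontal, same height): 
for a,b in(((130,215),(480,130)),((160,388),(500,310))):
    for z in(.12,.17):
        d=cr(*a,z)-cr(*b,z);print("bar yaw-90",np.degrees(np.arctan2(d[1],d[0]))-90)
E
```

```text
b [(144, np.int64(308), np.int64(311)), (145, np.int64(306), np.int64(312)), (146, np.int64(299), np.int64(312)), (147, np.int64(298), np.int64(312)), (148, np.int64(297), np.int64(312)), (149, np.int64(297), np.int64(312)), (150, np.int64(297), np.int64(312)), (151, np.int64(298), np.int64(313)), (152, np.int64(298), np.int64(313)), (153, np.int64(298), np.int64(313)), (154, np.int64(298), np.int64(313)), (155, np.int64(299), np.int64(310)), (156, np.int64(300), np.int64(309)), (157, np.int64(303), np.int64(309)), (158, np.int64(303), np.int64(309)), (159, np.int64(304), np.int64(310)), (160, np.int64(304), np.int64(310)), (161, np.int64(304), np.int64(310)), (162, np.int64(304), np.int64(310)), (163, np.int64(304), np.int64(310)), (164, np.int64(304), np.int64(311)), (165, np.int64(304), np.int64(313)), (166, np.int64(304), np.int64(313)), (167, np.int64(303), np.int64(313)), (168, np.int64(303), np.int64(313)), (169, np.int64(303), np.int64(314)), (170, np.int64(303), np.int64(314)), (171, np.int64(303), np.int64(314)), (172, np.int64(304), np.int64(314)), (173, np.int64(304), np.
[... 2823 characters left out ...]
182, np.int64(341), np.int64(347)), (183, np.int64(341), np.int64(347)), (184, np.int64(341), np.int64(347)), (185, np.int64(341), np.int64(347)), (186, np.int64(341), np.int64(347)), (187, np.int64(342), np.int64(347)), (188, np.int64(342), np.int64(347)), (189, np.int64(342), np.int64(347)), (190, np.int64(342), np.int64(347)), (191, np.int64(343), np.int64(347)), (192, np.int64(343), np.int64(347)), (193, np.int64(343), np.int64(347)), (194, np.int64(343), np.int64(347)), (195, np.int64(344), np.int64(347))]
yaw 12.980910610478828 line 0.1413923 0.98995364 341.55768 167.5
bar yaw-90 12.573654804269282
bar yaw-90 12.573654804269282
bar yaw-90 11.64450246093503
bar yaw-90 11.644502460935072
```

```bash
cat > go.py <<'E'
import sys
from h import *
from bench import env
from scipy.spatial.transform import Rotation as Ro
def cur():
    s=env.state();R=Ro.from_quat(s["tcp_rot"]).as_matrix();return s,R
s,R=cur()
yaw=np.degrees(np.arctan2(R[1,0],R[0,0]))
print("t",round(s["time_s"],2),"tcp",s["tool_pos"].round(4),"yaw",yaw.round(2),"F",s["wrist_force"].round(1),"w",round(s["grip_width"],4),"q6",s["q"][5].round(2),"tilt",R[2,2].round(5))
a=[float(v) for v in sys.argv[1:]]
if a:
    d=R.T@(np.array(a[:3])-s["tool_pos"])/.2
    # turn about tool z (pointing down): positive tool turn lowers yaw
    t=-(a[3]-yaw)/360 if len(a)>3 else 0
    print("units",d.round(4),"turn",round(t,4))
E
python3 go.py .608 .311 .34 -11.1
python3 - <<'E'
from h import *
f=np.load("top0.npz")
print(onz(f,95,198,.192), onz(f,235,96,.192))
E
```

```text
t 0.1 tcp [ 0.2266 -0.5009  0.2558] yaw 24.34 F [ 0.2 -0.  -0.1] w 0.0853 q6 -0.22 tilt -1.0
units [ 3.4105 -2.9133 -0.4164] turn 0.0984
[0.49169308 0.45727131 0.192     ] [0.7952005  0.04111735 0.192     ]
```

Emit:
move_arm --pt "0 0 -0.42 0" --pt "0.3 -0.25 -0.42 0.0" --pt "0.9 -0.77 -0.42 0.0" --pt "0.9 -0.77 -0.42 0.0" --pt "0.9 -0.77 -0.42 0.0" --pt "0.9 -0.77 -0.42 0.0" --pt "0.9 -0.77 -0.42 0.0" --pt "0.9 -0.77 -0.42 0.0" --fingers 0.2

```text
time_s: 0.77
tool_pos: [0.3287, -0.282, 0.3415]
tcp_rot: [0.977, 0.213, 0.001, 0.0]
wrist_force: [0.6, -0.9, 1.0]
grip_width: 0.051
```

Emit:
move_arm --pt "0.9 -0.77 0 0.0" --pt "0.9 -0.77 0 0.0" --pt "0.9 -0.77 0 0.0" --pt "0.9 -0.77 0 0.0" --pt "0.9 -0.77 0 0.0" --pt "0.9 -0.77 0 0.0" --pt "0.9 -0.77 0 0.0"

```text
time_s: 1.35
tool_pos: [0.4288, -0.0685, 0.3401]
tcp_rot: [0.977, 0.213, 0.0, -0.001]
wrist_force: [0.3, -0.4, 0.2]
grip_width: 0.051
```

```bash
python3 go.py .608 .311 .34 -11.1
python3 - <<'E'
from bench import env
import cv2,numpy as np
for n in("side","top"):
    f=env.grab_frame(n); cv2.imwrite(f"pics/{n}1.png",f["image"]); np.savez(f"{n}1.npz",**f)
im=f["image"]
E
```

```text
t 1.35 tcp [ 0.4288 -0.0685  0.3401] yaw 24.63 F [ 0.3 -0.4  0.2] w 0.051 q6 0.71 tilt -1.0
units [ 1.6053 -1.3516  0.0028] turn 0.0993
```

View pics/side1.png

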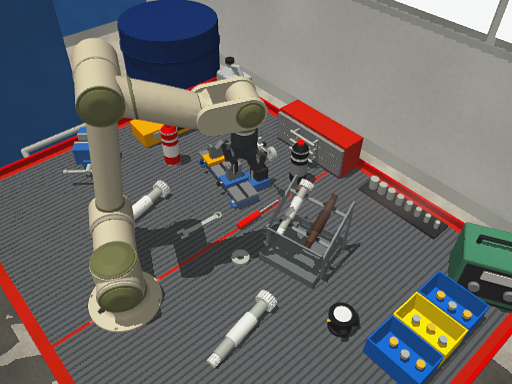

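The side view now shows the bright shaft clear in the rack, from (308,185) down to (282,228). I'll check it against the top-view estimate.

```bash
python3 - <<'E'
from h import *
np.set_printoptions(precision=2,suppress=True)
f=np.load("side1.npz"); im=f["image"].copy()
sl=np.radians(32);a=np.radians(13)
ax=np.array([np.cos(a)*np.cos(sl),np.sin(a)*np.cos(sl),np.sin(sl)])
c=np.array([.5395,-.1774,.185])
cr=cv2.resize(im[165:255,245:365],None,fx=6,fy=6,interpolation=cv2.INTER_CUBIC)
for x in(-95,-35,0,35,75,95):
    p=proj(f,c+ax*x/1000);print(x,p); q=((p-[245,165]+.5)*6).astype(int);cv2.circle(cr,tuple(int(v) for v in q),3,(0,0,255),-1)
yb=np.array([np.cos(np.radians(78.8)),np.sin(np.radians(78.8)),0]);b=np.array([.5926,.224,0])
cv2.imwrite("pics/c4.png",cr)
cr=cv2.resize(im[130:215,190:290],None,fx=6,fy=6,interpolation=cv2.INTER_CUBIC)
for p in(b-.055*yb+[0,0,.121],b+.0883*yb+[0,0,.121],b-.165*yb+[0,0,.045],b+.165*yb+[0,0,.045]):
    p=proj(f,p);q=((p-[190,130]+.5)*6).astype(int);cv2.circle(cr,tuple(int(v) for v in q),3,(0,0,255),-1)
cv2.imwrite("pics/c5.png",cr)
E
```

```text
-95 [277.62 233.58]
-35 [286.92 217.25]
0 [292.3  207.81]
35 [297.65 198.42]
75 [303.72 187.75]
95 [306.74 182.45]
```

View pics/c4.png

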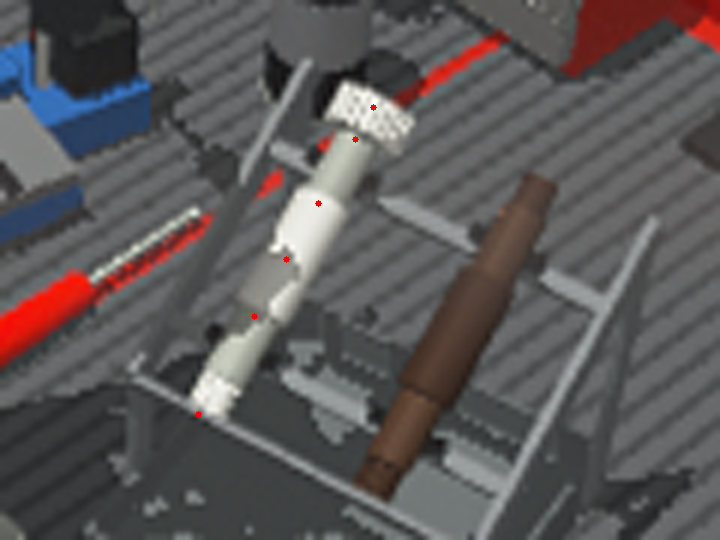

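View pics/c5.png

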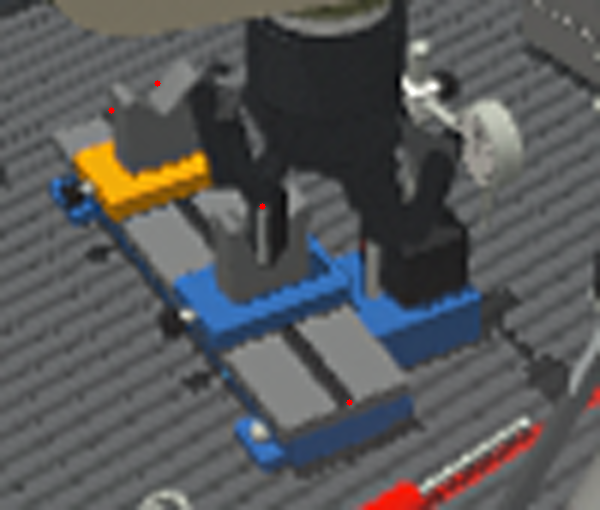

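Emit:
move_arm --pt "0.8 -0.68 0 0.1" --pt "0.8 -0.68 0 0.1" --pt "0.8 -0.68 0 0.1" --pt "0.8 -0.68 0 0.1" --pt "0.8 -0.68 0 0.1" --pt "0.8 -0.68 0 0.1" --pt "0.8 -0.68 0 0.1" --pt "0.8 -0.68 0 0.1"

```text
time_s: 2.12
tool_pos: [0.518, 0.1172, 0.3396]
tcp_rot: [0.995, -0.101, -0.001, 0.0]
wrist_force: [0.4, -0.0, 0.8]
grip_width: 0.0511
```

```bash
python3 go.py .608 .311 .25 -11.1
```

```text
t 2.12 tcp [0.518  0.1172 0.3396] yaw -11.61 F [ 0.4 -0.   0.8] w 0.0511 q6 1.77 tilt -1.0
units [ 0.2465 -1.0403  0.4467] turn -0.0014
```

Emit:
move_arm --pt "0.245 -1 0 -0.001" --pt "0.245 -1 0 -0.001" --pt "0.245 -1 0 -0.001" --pt "0.245 -1 0.2 -0.001" --pt "0.245 -1 0.4 -0.001" --pt "0.245 -1 0.45 -0.001" --pt "0.245 -1 0.45 -0.001" --pt "0.245 -1 0.45 -0.001"

```text
time_s: 2.78
tool_pos: [0.6062, 0.3017, 0.2484]
tcp_rot: [0.995, -0.099, -0.002, 0.001]
wrist_force: [-0.1, -0.2, 1.1]
grip_width: 0.0516
```

```bash
python3 go.py .608 .311 .102 -11.1
python3 - <<'E'
from bench import env
import cv2,numpy as np
for n in("side","top"):
    f=env.grab_frame(n); np.savez(f"{n}2.npz",**f)
    im=f["image"]
    c=im[95:215,165:285] if n=="side" else im[110:210,110:250]
    cv2.imwrite(f"pics/{n}2.png",cv2.resize(c,None,fx=5,fy=5,interpolation=cv2.INTER_CUBIC))
E
```

```text
t 2.78 tcp [0.6062 0.3017 0.2484] yaw -11.33 F [-0.1 -0.2  1.1] w 0.0516 q6 2.06 tilt -0.99999
units [ 0.0028 -0.0495  0.732 ] turn -0.0006
```

View pics/side2.png

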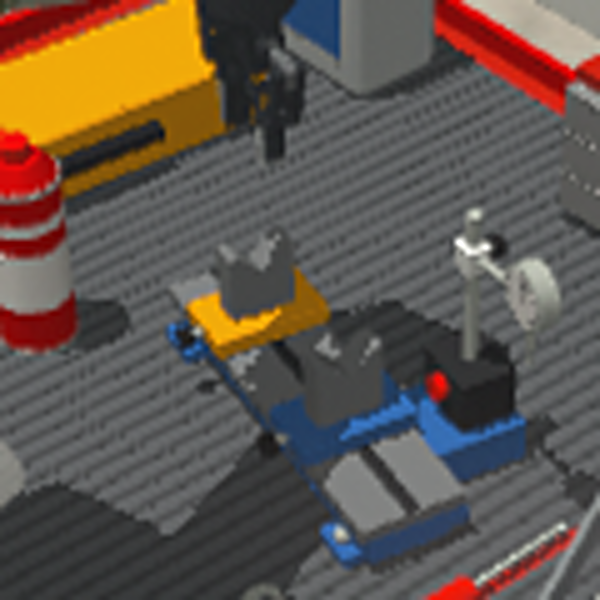

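View pics/top2.png

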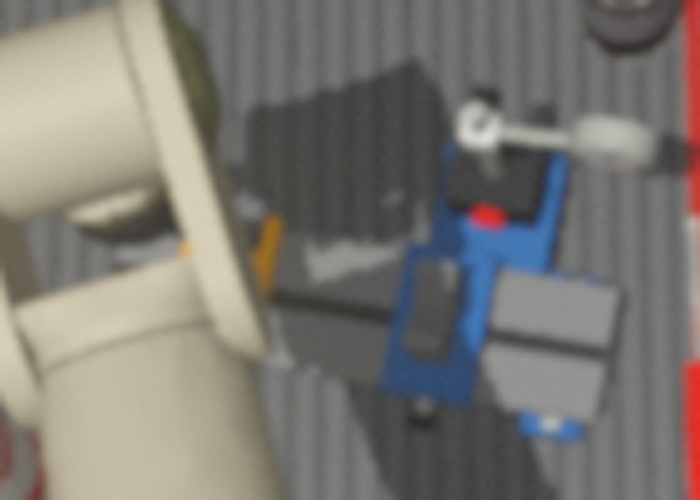

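Emit:
move_arm --pt "0 -0.05 0.1 0" --pt "0 -0.05 0.25 0" --pt "0 -0.05 0.4 0" --pt "0 -0.05 0.52 0" --pt "0 -0.05 0.6 0" --pt "0 -0.05 0.66 0" --pt "0 -0.05 0.7 0" --pt "0 -0.05 0.73 0" --pt "0 -0.05 0.73 0"

```text
time_s: 3.63
tool_pos: [0.6083, 0.3127, 0.105]
tcp_rot: [0.995, -0.099, 0.0, -0.0]
wrist_force: [0.5, -0.1, -0.3]
grip_width: 0.0512
```

Emit:
move_arm --pt "0 0 0 0" --pt "0 0 0 0" --pt "0 0 0 0" --pt "0 0 0 0" --pt "0 0 0 0" --fingers -1

```text
time_s: 4.05
tool_pos: [0.6084, 0.3135, 0.1059]
tcp_rot: [0.995, -0.098, 0.001, -0.0]
wrist_force: [-0.8, -2.1, 5.6]
grip_width: 0.0232
```

```bash
python3 go.py
python3 - <<'E'
from bench import env
import cv2,numpy as np
f=env.grab_frame("side"); np.savez("side3.npz",**f)
cv2.imwrite("pics/side3.png",cv2.resize(f["image"][95:215,165:285],None,fx=5,fy=5,interpolation=cv2.INTER_CUBIC))
E
```

```text
t 4.05 tcp [0.6084 0.3135 0.1059] yaw -11.3 F [-0.8 -2.1  5.6] w 0.0232 q6 2.07 tilt -1.0
```

View pics/side3.png

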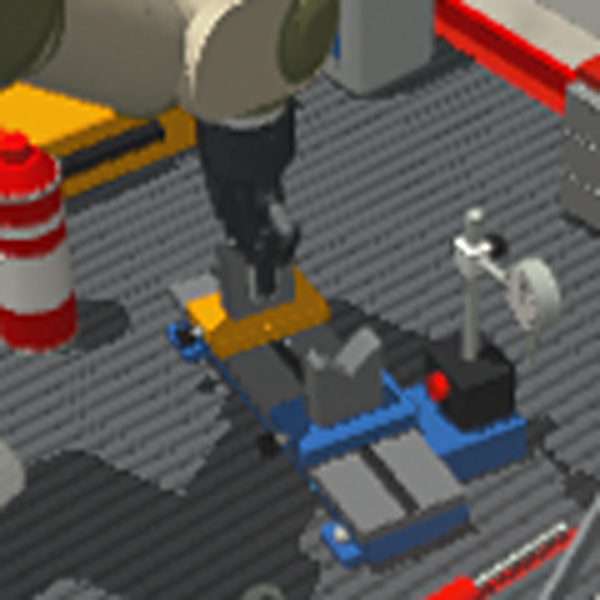

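Emit:
move_arm --pt "0 0.03 0 0" --pt "0 0.06 0 0" --pt "0 0.09 0 0" --pt "0 0.12 0 0" --pt "0 0.15 0 0" --pt "0 0.168 0 0" --pt "0 0.168 0 0" --pt "0 0.168 0 0"

```text
time_s: 4.77
tool_pos: [0.6017, 0.2803, 0.1059]
tcp_rot: [0.995, -0.099, 0.001, -0.0]
wrist_force: [-1.4, -1.9, 7.4]
grip_width: 0.0228
```

```bash
python3 go.py
```

```text
t 4.77 tcp [0.6017 0.2803 0.1059] yaw -11.31 F [-1.4 -1.9  7.4] w 0.0228 q6 2.03 tilt -1.0
```

Emit:
move_arm --pt "0 0 0 0" --pt "0 0 0 0" --pt "0 0 0 0" --pt "0 0 -0.15 0" --pt "0 0 -0.35 0" --pt "0 0 -0.55 0" --pt "0 0 -0.75 0" --pt "0 0 -0.95 0" --pt "0 0 -1 0" --pt "0 0 -1 0" --fingers 0.2

```text
time_s: 5.6
tool_pos: [0.6018, 0.2809, 0.3084]
tcp_rot: [0.995, -0.098, 0.003, -0.001]
wrist_force: [-0.4, 0.2, 0.1]
grip_width: 0.0511
```

Emit:
move_arm --pt "0 0.2 -0.2 0" --pt "-0.2 0.95 -0.2 0" --pt "-0.2 0.95 -0.2 0" --pt "-0.2 0.95 -0.2 -0.03" --pt "-0.2 0.95 -0.2 -0.067" --pt "-0.2 0.95 -0.2 -0.067" --pt "-0.2 0.95 -0.2 -0.067"

```text
time_s: 6.18
tool_pos: [0.5238, 0.1002, 0.3435]
tcp_rot: [0.994, 0.113, -0.001, -0.0]
wrist_force: [0.2, 0.0, -0.1]
grip_width: 0.0513
```

```bash
python3 go.py
python3 - <<'E'
from bench import env
import cv2,numpy as np
for n in("side","top"):
    f=env.grab_frame(n); np.savez(f"{n}4.npz",**f)
    im=f["image"]
    c=im[95:215,165:285] if n=="side" else im[110:210,120:250]
    cv2.imwrite(f"pics/{n}4.png",cv2.resize(c,None,fx=6 if n=="top" else 5,fy=6 if n=="top" else 5,interpolation=cv2.INTER_CUBIC))
E
```

```text
t 6.18 tcp [0.5238 0.1002 0.3435] yaw 13.01 F [ 0.2  0.  -0.1] w 0.0513 q6 1.31 tilt -1.0
```

View pics/side4.png

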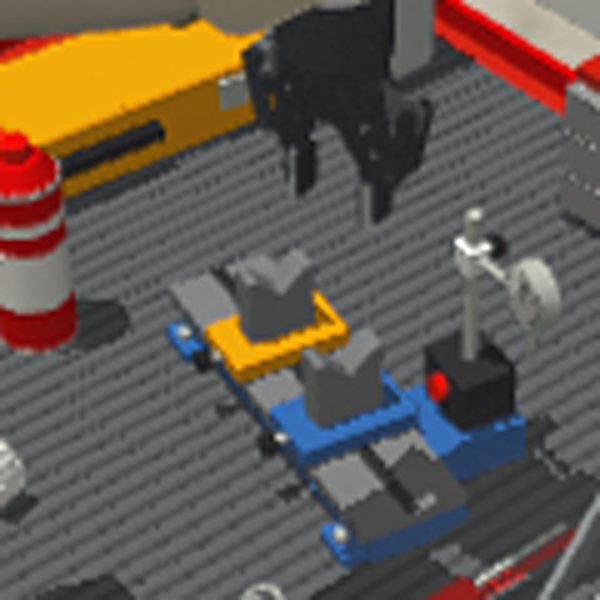

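View pics/top4.png

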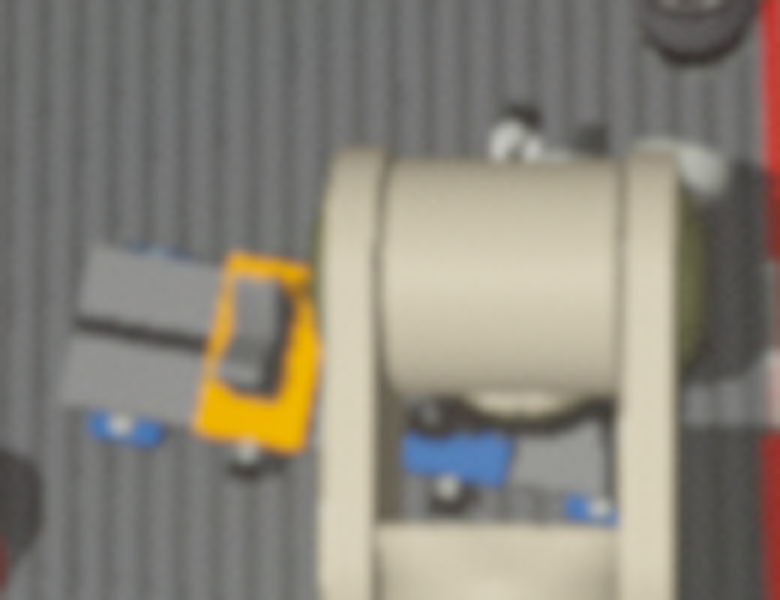

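```bash
python3 - <<'E'
from h import *
np.set_printoptions(precision=4,suppress=True)
f=np.load("top4.npz")
B=lambda u,v,z: onz(f,(u+.5)/6-.5+120,(v+.5)/6-.5+110,z)
y=np.array([.194,.981,0])
for a,b in(((230,253),(428,288)),((195,433),(398,470)),((303,450),(503,487))):
    d=B(*a,.063)-B(*b,.063);print("top sep",d@y, "cross",d@[.981,-.194,0])
g=np.load("side4.npz")
S=lambda u,v,z: onz(g,(u+.5)/5-.5+165,(v+.5)/5-.5+95,z)
for n,a,b,z in(("corner",(207,330),(272,408),.063),("front",(240,362),(305,440),.063),("knob",(205,358),(280,440),.055),("hornL",(240,262),(303,347),.123),("hornR",(308,262),(380,343),.123)):
    d=S(*a,z)-S(*b,z);print(n,d@y)
# contrast: prior spacing in side2
E
```

```text
top sep 0.10959647995446918 cross 0.0006390885559302596
top sep 0.11133970687762669 cross 0.001140147072980397
top sep 0.10963889594392459 cross 0.0014157389288541322
corner 0.10732493311446573
front 0.10413548755235418
knob 0.11331638485826334
hornL 0.11387718828922935
hornR 0.11215615017195327
```

```bash
python3 go.py .541 -.1785 .34 13
```

```text
t 6.28 tcp [0.5244 0.1016 0.3431] yaw 12.79 F [ 0.3 -0.5  0. ] w 0.0511 q6 1.32 tilt -1.0
units [-0.2293  1.3843  0.0154] turn -0.0006
```

Emit:
move_arm --pt "-0.15 0.9 0 0" --pt "-0.15 0.9 0 0" --pt "-0.15 0.9 0 0" --pt "-0.15 0.9 0 0" --pt "-0.15 0.9 0 0" --pt "-0.15 0.9 0 0" --fingers 0.6

```text
time_s: 6.78
tool_pos: [0.5357, -0.0831, 0.3425]
tcp_rot: [0.994, 0.109, -0.001, -0.0]
wrist_force: [-0.0, -0.1, -0.0]
grip_width: 0.0681
```

Emit:
move_arm --pt "-0.08 0.485 0 -0.001" --pt "-0.08 0.485 0 -0.001" --pt "-0.08 0.485 0 -0.001" --pt "-0.08 0.485 0.1 -0.001" --pt "-0.08 0.485 0.2 -0.001" --pt "-0.08 0.485 0.2 -0.001" --pt "-0.08 0.485 0.2 -0.001"

```text
time_s: 7.37
tool_pos: [0.5415, -0.177, 0.3036]
tcp_rot: [0.993, 0.115, -0.001, -0.001]
wrist_force: [-0.3, -0.0, 0.6]
grip_width: 0.0682
```

```bash
python3 go.py .541 -.1785 .196 13
python3 - <<'E'
from bench import env
import cv2,numpy as np
for n in("side","top"):
    f=env.grab_frame(n); np.savez(f"{n}5.npz",**f)
    im=f["image"]
    c=im[130:260,225:365] if n=="side" else im[110:230,255:385]
    cv2.imwrite(f"pics/{n}5.png",cv2.resize(c,None,fx=5,fy=5 ,interpolation=cv2.INTER_CUBIC))
E
```

```text
t 7.37 tcp [ 0.5415 -0.177   0.3036] yaw 13.19 F [-0.3 -0.   0.6] w 0.0682 q6 0.82 tilt -1.0
units [-0.0031  0.0076  0.5381] turn 0.0005
```

View pics/side5.png

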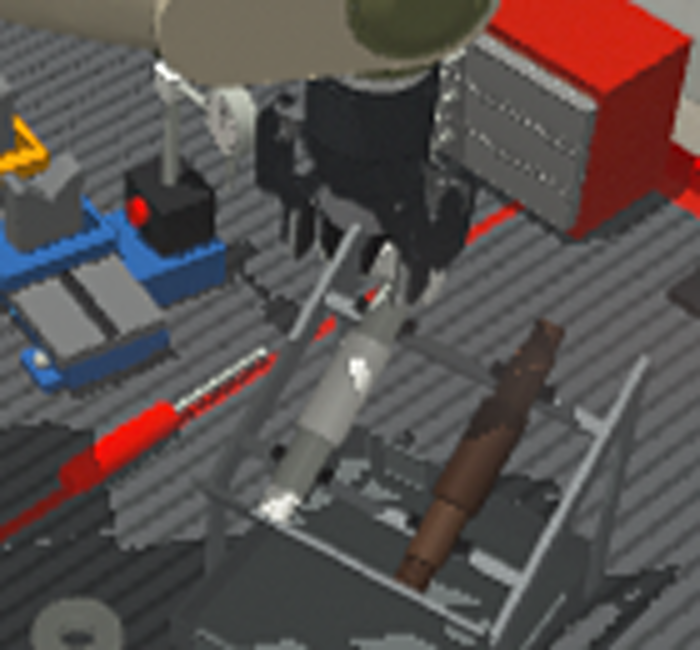

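View pics/top5.png

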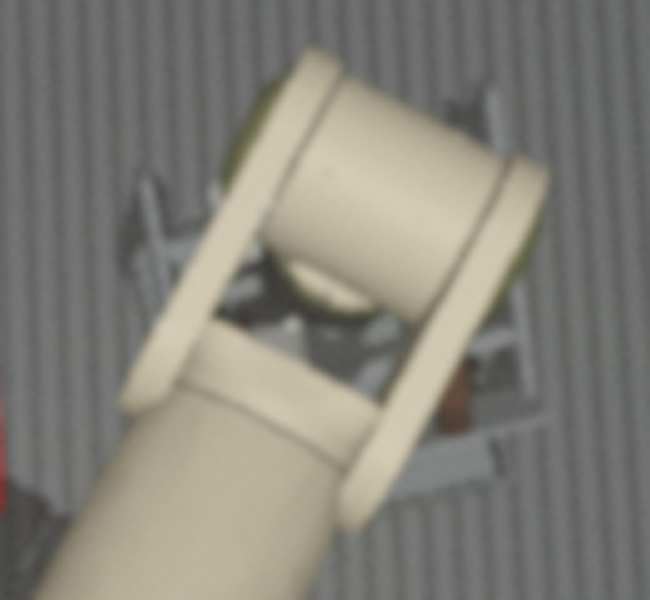

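```bash
python3 - <<'E'
from h import *
from scipy.optimize import least_squares
np.set_printoptions(precision=4,suppress=True)
g=np.load("side5.npz");f=np.load("top0.npz")
for dz in(-.025,-.015,-.02):print(proj(g,[.5415,-.177,.3036+dz]))
# two-view triangulation of land shoulders
for n,ps,pt in(("lo",(288.6,216.6),((251.5+.5)/5.4-.5+265,(371+.5)/5.4-.5+120)),("hi",(300.2,196.6),((238+.5)/5.4-.5+265,(252.5+.5)/5.4-.5+120))):
    c1,d1=ray(g,*ps);c2,d2=ray(f,*pt)
    A=np.c_[d1,-d2];t=np.linalg.lstsq(A,c2-c1,rcond=None)[0];p,q=c1+d1*t[0],c2+d2*t[1];print(n,p,q,(p+q)/2,np.linalg.norm(p-q))
E
```

```text
[294.8708 186.0004]
[295.1197 183.5941]
[294.995  184.8002]
lo [ 0.5154 -0.1866  0.1682] [ 0.5094 -0.1822  0.1667] [ 0.5124 -0.1844  0.1674] 0.007671016221583971
hi [ 0.5739 -0.1758  0.212 ] [ 0.5682 -0.1716  0.2103] [ 0.571  -0.1737  0.2111] 0.007259893390014212
```

Emit:
move_arm --pt "0 0.005 0.1 0" --pt "0 0.005 0.2 0" --pt "0 0.005 0.3 0" --pt "0 0.005 0.38 0" --pt "0 0.005 0.45 0" --pt "0 0.005 0.5 0" --pt "0 0.005 0.54 0" --pt "0 0.005 0.54 0" --pt "0 0.005 0.54 0"

```text
time_s: 8.22
tool_pos: [0.542, -0.1792, 0.1969]
tcp_rot: [0.993, 0.115, 0.0, 0.0]
wrist_force: [-0.4, 0.4, -0.2]
grip_width: 0.0683
```

```bash
python3 go.py
python3 - <<'E'
from bench import env
import cv2,numpy as np
for n in("side",):
    f=env.grab_frame(n); np.savez(f"{n}6.npz",**f)
    im=f["image"]
    c=im[130:260,225:365] if n=="side" else im[110:230,255:385]
    cv2.imwrite(f"pics/{n}6.png",cv2.resize(c,None,fx=5,fy=5 ,interpolation=cv2.INTER_CUBIC))
E
```

```text
t 8.22 tcp [ 0.542  -0.1792  0.1969] yaw 13.19 F [-0.4  0.4 -0.2] w 0.0683 q6 0.81 tilt -1.0
```

View pics/side6.png

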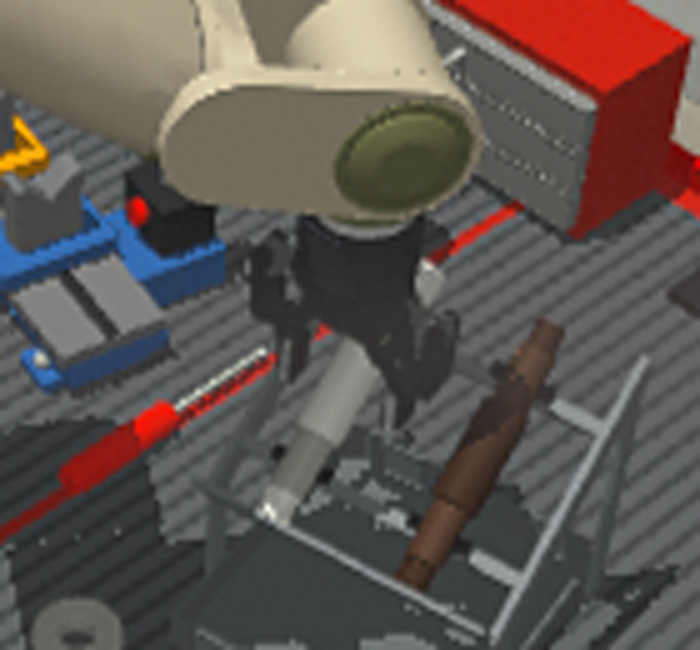

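The fingers straddle the land, with tips at (290,375) and (400,420) and the shaft midway between. There's no contact force, so I'll close.

Emit:
move_arm --pt "0 0 0 0" --pt "0 0 0 0" --pt "0 0 0 0" --pt "0 0 0 0" --pt "0 0 0 0" --pt "0 0 0 0" --fingers -1

```text
time_s: 8.77
tool_pos: [0.5415, -0.1774, 0.1973]
tcp_rot: [0.993, 0.115, 0.0, -0.002]
wrist_force: [-1.7, 8.4, 7.6]
grip_width: 0.0302
```

```bash
python3 go.py
```

```text
t 8.77 tcp [ 0.5415 -0.1774  0.1973] yaw 13.21 F [-1.7  8.4  7.6] w 0.0302 q6 0.81 tilt -0.99999
```

Emit:
move_arm --pt "0 0 -0.03 0" --pt "0 0 -0.08 0" --pt "0 0 -0.15 0" --pt "0 0 -0.25 0" --pt "0 0 -0.35 0" --pt "0 0 -0.45 0" --pt "0 0 -0.55 0" --pt "0 0 -0.65 0" --pt "0 0 -0.72 0" --pt "0 0 -0.72 0"

```text
time_s: 9.6
tool_pos: [0.5419, -0.1796, 0.3434]
tcp_rot: [0.993, 0.115, 0.002, 0.002]
wrist_force: [-0.4, -0.1, -7.4]
grip_width: 0.0301
```

```bash
python3 go.py .5926 .224 .34 78.8
python3 - <<'E'
from bench import env
import cv2,numpy as np
for n in("side",):
    f=env.grab_frame(n); np.savez(f"{n}7.npz",**f)
    im=f["image"]
    c=im[100:260,225:365]
    cv2.imwrite(f"pics/{n}7.png",cv2.resize(c,None,fx=4,fy=4 ,interpolation=cv2.INTER_CUBIC))
E
```

```text
t 9.6 tcp [ 0.5419 -0.1796  0.3434] yaw 13.16 F [-0.4 -0.1 -7.4] w 0.0301 q6 0.81 tilt -0.99999
units [ 0.7062 -1.9074  0.0123] turn -0.1823
```

View pics/side7.png

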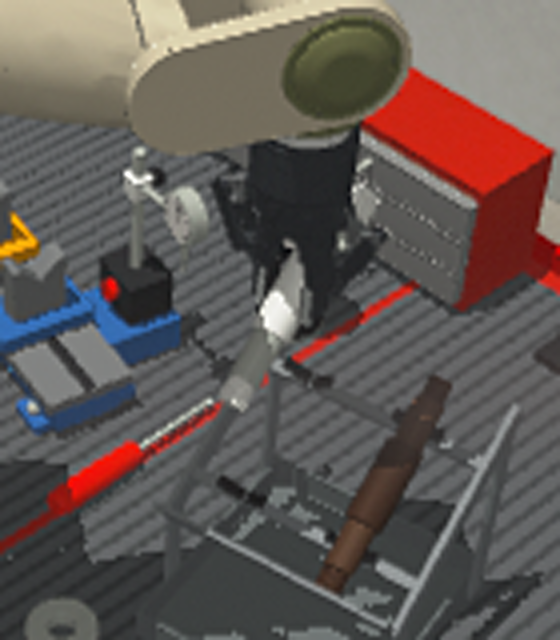

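The shaft is lifted and held at its slope, and the wrist reads -7.4 N, which is its weight. The rack lane is empty and the dark shaft is undisturbed. Next I'll carry it to the bench.

Emit:
move_arm --pt "0.1 -0.15 -0.1 0" --pt "0.2 -0.35 -0.1 -0.02" --pt "0.3 -0.55 -0.1 -0.04" --pt "0.35 -0.75 -0.1 -0.06" --pt "0.35 -0.95 -0.1 -0.08" --pt "0.35 -0.95 -0.1 -0.1" --pt "0.35 -0.95 -0.1 -0.12" --pt "0.35 -0.95 -0.1 -0.14" --pt "0.35 -0.95 -0.1 -0.16" --pt "0.35 -0.95 -0.1 -0.18"

```text
time_s: 10.48
tool_pos: [0.5661, 0.0218, 0.3585]
tcp_rot: [0.777, 0.629, -0.001, -0.001]
wrist_force: [-0.3, 0.0, -9.0]
grip_width: 0.0302
```

```bash
python3 go.py .5926 .224 .34 78.8
```

```text
t 10.48 tcp [0.5661 0.0218 0.3585] yaw 78.0 F [-0.3  0.  -9. ] w 0.0302 q6 0.04 tilt -0.99999
units [ 1.0162 -0.0805  0.0921] turn -0.0022
```

```bash
python3 - <<'E'
from h import *
np.set_printoptions(precision=4,suppress=True)
f=np.load("top0.npz")
B=lambda u,v,z: onz(f,(u+.5)/6-.5+120,(v+.5)/6-.5+110,z)
a=np.radians(78.8);y=np.array([np.cos(a),np.sin(a),0]);x=np.array([np.sin(a),-np.cos(a),0])
b=np.array([.5926,.224,0])
def rel(p):d=p-b;return d@x*1000,d@y*1000
print("fix block",rel(B(457,369,.123)),"slide",rel(B(189,320,.123)))
print("post",rel(B(515,145,.235)),"post lower z",rel(B(515,145,.2)),"dial",rel(B(680,170,.2)))
for n,cs in(("orange",((170,243),(280,262),(240,442),(133,425))),("blue",((428,288),(533,303),(503,487),(398,470)))):
    print(n,rel(sum(B(*c,.063) for c in cs)/4))
E
python3 go.py
python3 - <<'E'
from bench import env
import cv2,numpy as np
for n in("side","top"):
    f=env.grab_frame(n); np.savez(f"{n}8.npz",**f)
    im=f["image"]
    c=im[80:215,165:305] if n=="side" else im[100:220,120:280]
    cv2.imwrite(f"pics/{n}8.png",cv2.resize(c,None,fx=4.5,fy=4.5 ,interpolation=cv2.INTER_CUBIC))
E
```

```text
fix block (np.float64(-3.1573095249091807), np.float64(-56.26706894135614)) slide (np.float64(-1.573642292803247), np.float64(85.70629410197604))
post (np.float64(91.34901145689103), np.float64(-79.28921646365258)) post lower z (np.float64(100.24985294742554), np.float64(-74.42745109017271)) dial (np.float64(101.813765718919), np.float64(-157.54984027253076))
orange (np.float64(-2.0085878421183567), np.float64(88.80783595490442))
blue (np.float64(-1.7043499896520815), np.float64(-53.987930582237375))
t 10.48 tcp [0.5661 0.0218 0.3585] yaw 78.0 F [-0.3  0.  -9. ] w 0.0302 q6 0.04 tilt -0.99999
```

View pics/side8.png

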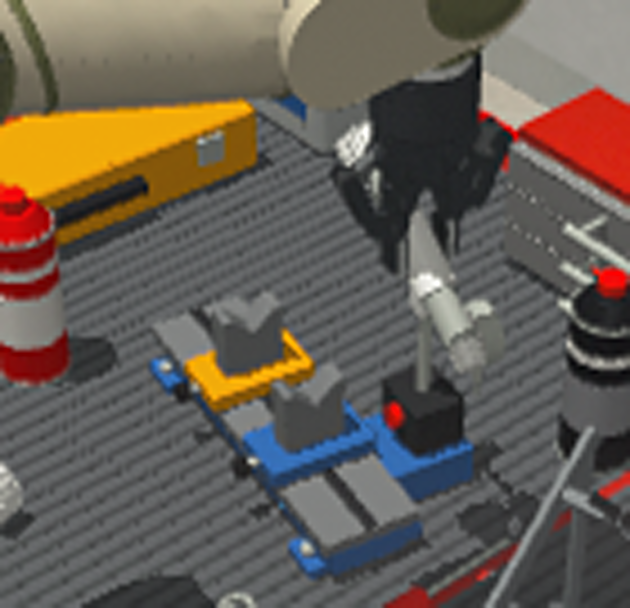

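View pics/top8.png

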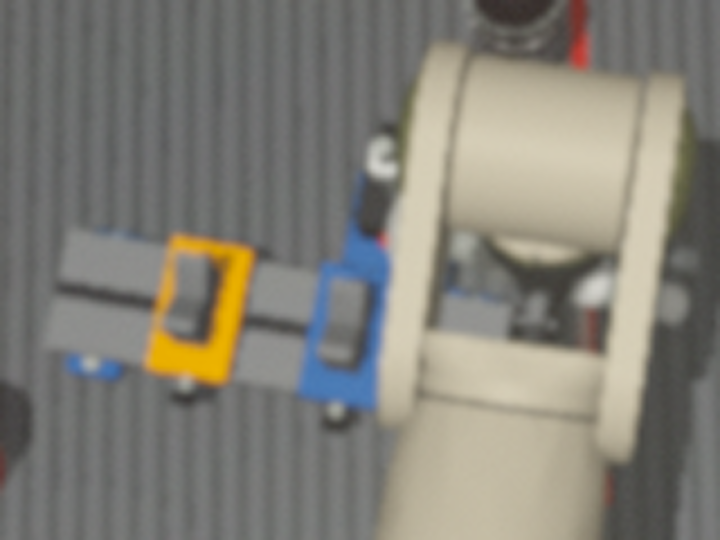

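```bash
python3 go.py .5892 .2166 .25 78.8
```

```text
t 10.58 tcp [0.5662 0.0217 0.3587] yaw 77.7 F [-1.   0.  -7.5] w 0.0299 q6 0.04 tilt -0.99999
units [ 0.9767 -0.0934  0.5433] turn -0.003
```

Emit:
move_arm --pt "0.1 -0.01 0 -0.002" --pt "0.25 -0.02 0 -0.002" --pt "0.4 -0.03 0 -0.003" --pt "0.55 -0.05 0 -0.003" --pt "0.7 -0.065 0 -0.003" --pt "0.85 -0.08 0 -0.003" --pt "0.95 -0.093 0.1 -0.003" --pt "0.977 -0.093 0.25 -0.003" --pt "0.977 -0.093 0.4 -0.003" --pt "0.977 -0.093 0.5 -0.003"

```text
time_s: 11.42
tool_pos: [0.5889, 0.217, 0.2558]
tcp_rot: [0.774, 0.633, -0.003, -0.001]
wrist_force: [0.7, -0.5, -7.9]
grip_width: 0.0297
```

```bash
python3 - <<'E'
from bench import env
import cv2,numpy as np
for n in("side","top"):
    f=env.grab_frame(n); np.savez(f"{n}9.npz",**f)
    im=f["image"]
    c=im[80:215,165:305] if n=="side" else im[100:220,120:280]
    cv2.imwrite(f"pics/{n}9.png",cv2.resize(c,None,fx=4.5,fy=4.5 ,interpolation=cv2.INTER_CUBIC))
E
python3 go.py .5892 .2166 .2 78.8
```

```text
t 11.52 tcp [0.5886 0.2164 0.2552] yaw 78.51 F [-0.4 -0.1 -7.9] w 0.03 q6 0.36 tilt -0.99995
units [0.0028 0.0053 0.2762] turn -0.0008
```

View pics/side9.png

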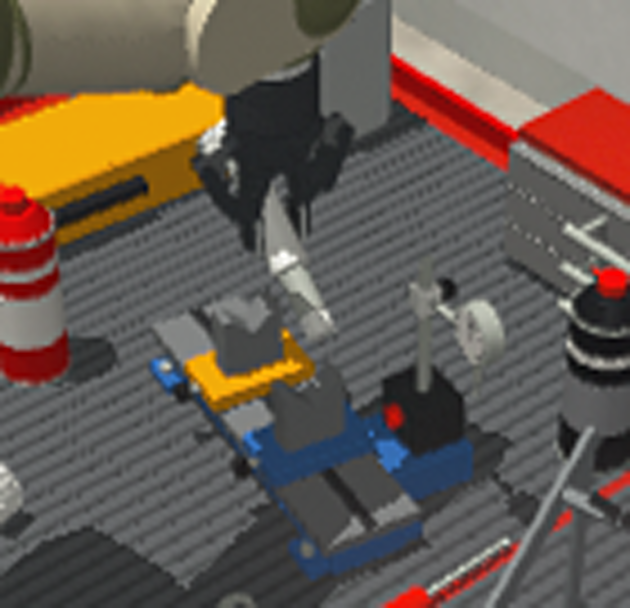

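View pics/top9.png

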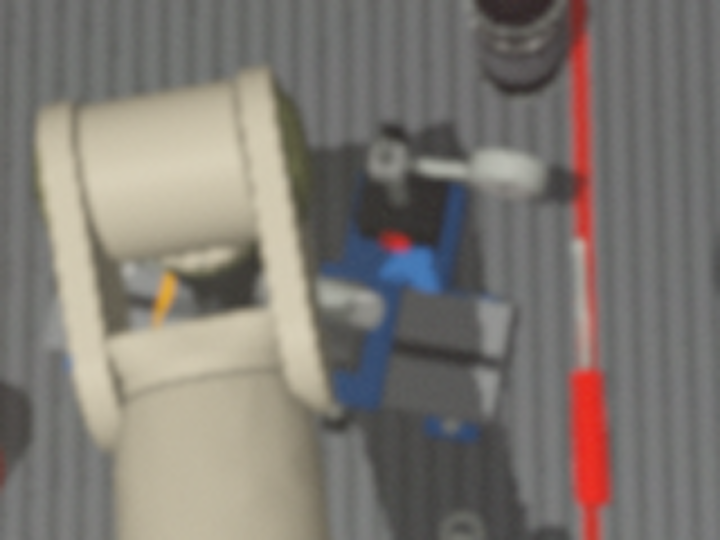

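```bash
python3 - <<'E'
from h import *
np.set_printoptions(precision=4,suppress=True)
f=np.load("top9.npz")
a=np.radians(78.8);y=np.array([np.cos(a),np.sin(a),0]);x=np.array([np.sin(a),-np.cos(a),0])
b=np.array([.5908,.2244,0])
P=lambda u,v:((u+.5)/4.5-.5+120,(v+.5)/4.5-.5+100)
def rel(p):d=p-b;return np.array([d@x,d@y])*1000
print("tcp",rel(np.array([.5886,.2164,0])))
for p in((383,290),(376,327),(380,308),(330,280),(322,315)):print(p,rel(onz(f,*P(*p),.193)))
# expected pixels
G=b+y*(-.0085)+x*0;G[2]=.2441
for s in(-97.3,-77.3,-37.3):
    q=G+y*s/1000*np.cos(np.radians(32))+np.array([0,0,s/1000*np.sin(np.radians(32))]);u=proj(f,q);print(s,(u-[120,100]+.5)*4.5-.5)
E
```

```text
tcp [-0.6042 -8.275 ]
(383, 290) [ 12.3152 -88.6283]
(376, 327) [-12.9001 -88.6942]
(380, 308) [  0.0766 -88.9235]
(330, 280) [ 12.9281 -52.9301]
(322, 315) [-11.0949 -52.1932]
-97.3 [383.1631 308.7826]
-77.3 [356.2025 301.2799]
-37.3 [301.0644 285.9358]
```

Emit:
move_arm --pt "0 0.003 0.05 -0.001" --pt "0 0.003 0.1 -0.001" --pt "0 0.003 0.15 -0.001" --pt "0 0.003 0.2 -0.001" --pt "0 0.003 0.25 -0.001" --pt "0 0.003 0.29 -0.001" --pt "0 0.003 0.33 -0.001" --pt "0 0.003 0.36 -0.001" --pt "0 0.003 0.38 -0.001" --pt "0 0.003 0.39 -0.001"

```text
time_s: 12.35
tool_pos: [0.5907, 0.2165, 0.1817]
tcp_rot: [0.771, 0.637, -0.0, -0.0]
wrist_force: [-0.4, -0.2, -8.1]
grip_width: 0.0301
```

```bash
python3 - <<'E'
from bench import env
import cv2,numpy as np
for n in("side","top"):
    f=env.grab_frame(n); np.savez(f"{n}10.npz",**f)
    im=f["image"]
    c=im[80:215,165:305] if n=="side" else im[100:220,120:280]
    cv2.imwrite(f"pics/{n}10.png",cv2.resize(c,None,fx=4.5,fy=4.5 ,interpolation=cv2.INTER_CUBIC))
E
python3 go.py .5892 .2166 .172 78.8
```

```text
t 12.45 tcp [0.5908 0.2165 0.1822] yaw 79.08 F [ 1.  -0.6 -8.1] w 0.03 q6 0.35 tilt -1.0
units [-0.0011 -0.0078  0.051 ] turn 0.0008
```

View pics/side10.png

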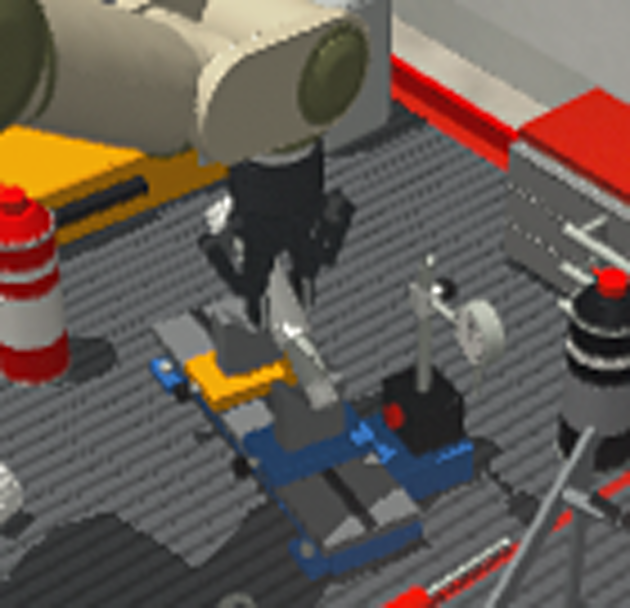

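View pics/top10.png

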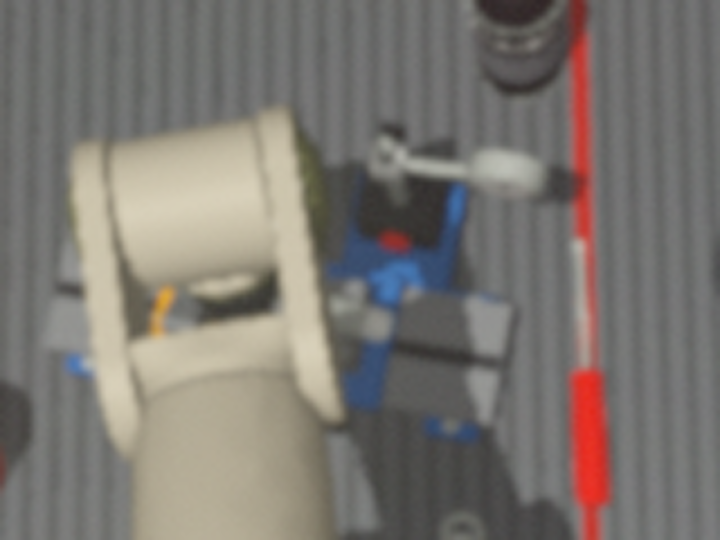

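```bash
python3 - <<'E'
from h import *
np.set_printoptions(precision=1,suppress=True)
f=np.load("top10.npz");f8=np.load("top8.npz")
cv2.imwrite("pics/t10.png",np.hstack([cv2.resize(g["image"][150:195,185:230],None,fx=8.5,fy=8.5,interpolation=cv2.INTER_CUBIC) for g in(f8,f)]))
a=np.radians(78.8);y=np.array([np.cos(a),np.sin(a),0]);x=np.array([np.sin(a),-np.cos(a),0]);b=np.array([.5908,.2244,0])
for yy,z in((-43,.123),(-67,.123)):
  for xx in(-28,28): print("block corner",xx,yy,(proj(f,b+x*xx/1e3+y*yy/1e3+[0,0,z])-[185,150]+.5)*8.5-.5)
for s in(-97,-77,-60):
  h=s*np.cos(np.radians(32))-8;z=.171+s/1e3*np.sin(np.radians(32))
  print("axis",s,(proj(f,b+y*h/1e3+[0,0,z])-[185,150]+.5)*8.5-.5)
E
```

```text
block corner -28 -43 [ 45.6 247.5]
block corner 28 -43 [74.5 99.7]
block corner -28 -67 [110.1 258.6]
block corner 28 -67 [138.7 110.7]
axis -97 [187.7 196.8]
axis -77 [139.5 183.6]
axis -60 [ 97.9 172.3]
```

View pics/t10.png

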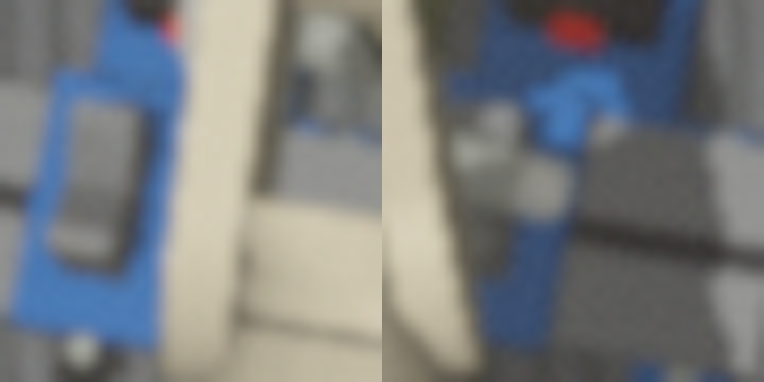

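Emit:
move_arm --pt "0 -0.003 0.02 0" --pt "0 -0.003 0.035 0" --pt "0 -0.003 0.05 0" --pt "0 -0.003 0.061 0" --pt "0.005 -0.003 0.071 0" --pt "0.01 -0.003 0.081 0" --pt "0.01 -0.003 0.081 0"

```text
time_s: 13.03
tool_pos: [0.5911, 0.219, 0.1666]
tcp_rot: [0.771, 0.637, 0.001, 0.001]
wrist_force: [0.8, 1.2, -2.7]
grip_width: 0.03
```

```bash
python3 - <<'E'
from bench import env
import cv2,numpy as np
for n in("side","top"):
    f=env.grab_frame(n); np.savez(f"{n}11.npz",**f)
    im=f["image"]
    c=im[80:215,165:305] if n=="side" else im[100:220,120:280]
    cv2.imwrite(f"pics/{n}11.png",cv2.resize(c,None,fx=4.5,fy=4.5 ,interpolation=cv2.INTER_CUBIC))
E
python3 go.py .5892 .2166 .172 78.8
```

```text
t 13.13 tcp [0.591  0.2189 0.1667] yaw 79.09 F [ 1.5  2.1 -2.4] w 0.03 q6 0.36 tilt -1.0
units [-0.013  -0.0068 -0.0266] turn 0.0008
```

View pics/side11.png

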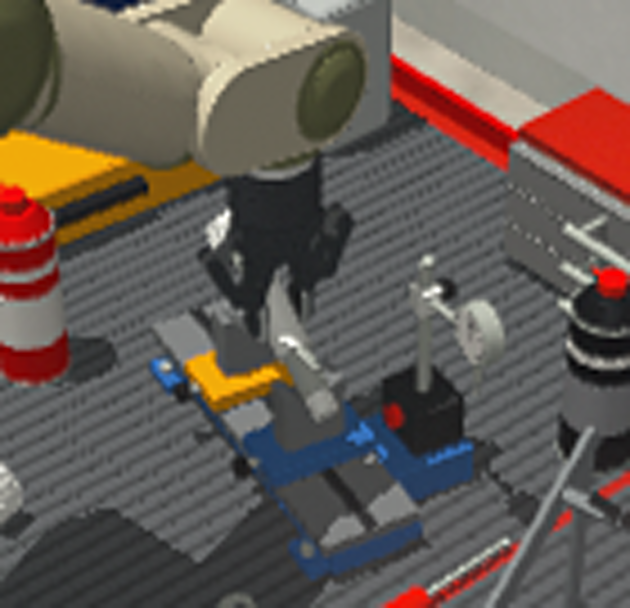

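Emit:
move_arm --pt "0.005 0 0.012 0" --pt "0.01 0 0.024 0" --pt "0.014 0 0.036 0" --pt "0.018 0 0.048 0" --pt "0.018 0 0.048 0"

```text
time_s: 13.55
tool_pos: [0.5915, 0.2228, 0.1567]
tcp_rot: [0.771, 0.637, 0.001, 0.0]
wrist_force: [1.3, 4.0, 1.0]
grip_width: 0.0297
```

Emit:
move_arm --pt "0.002 0 0.0125 0" --pt "0.007 0 0.025 0" --pt "0.01 0 0.037 0" --pt "0.013 0 0.05 0" --pt "0.013 0 0.05 0"

```text
time_s: 13.97
tool_pos: [0.5914, 0.2245, 0.1455]
tcp_rot: [0.771, 0.637, -0.001, -0.0]
wrist_force: [2.2, 0.6, -3.3]
grip_width: 0.0297
```

```bash
python3 - <<'E'
from bench import env
import cv2,numpy as np
for n in("side","top"):
    f=env.grab_frame(n); np.savez(f"{n}12.npz",**f)
    im=f["image"]
    c=im[80:215,165:305] if n=="side" else im[100:220,120:280]
    cv2.imwrite(f"pics/{n}12.png",cv2.resize(c,None,fx=4.5,fy=4.5 ,interpolation=cv2.INTER_CUBIC))
E
python3 go.py .5912 .2263 .132 78.8
```

```text
t 14.07 tcp [0.5914 0.2244 0.146 ] yaw 79.07 F [ 1.5 -0.  -3.9] w 0.0302 q6 0.37 tilt -1.0
units [ 0.0092 -0.0028  0.0699] turn 0.0008
```

View pics/side12.png

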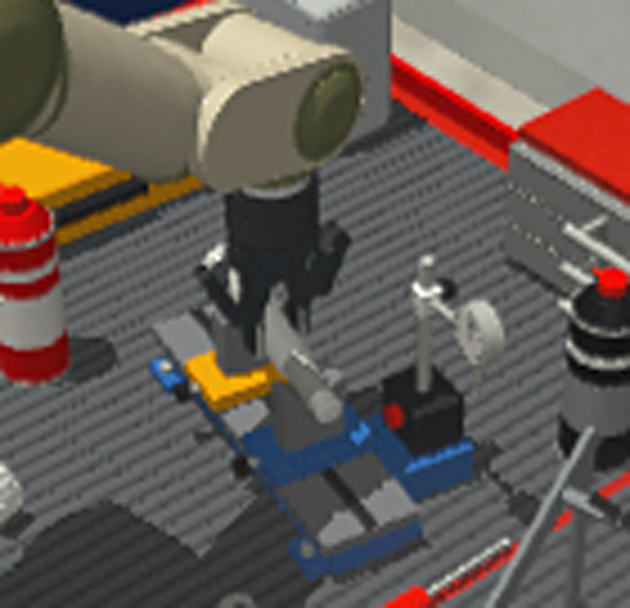

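View pics/top12.png

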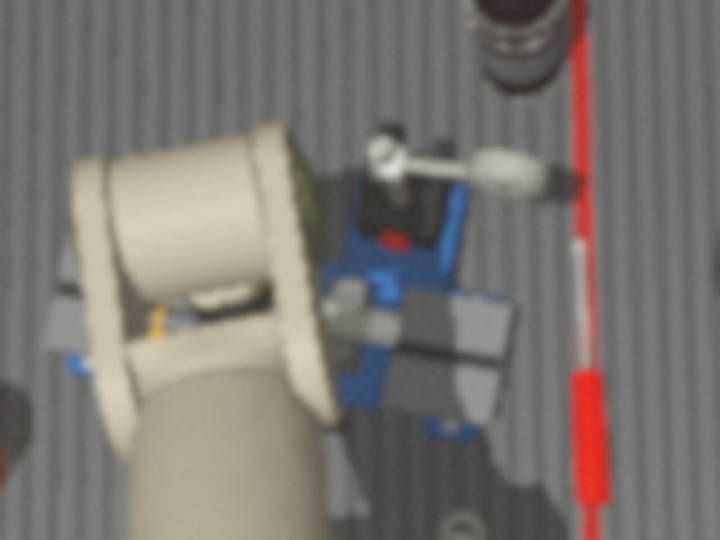

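The shaft is turning in the grip as planned. It lies visibly flatter, with its stub at about (325,405) over the blue vee, and the forces stay small.

Emit:
move_arm --pt "0.003 0 0.0125 0" --pt "0.005 0 0.025 0" --pt "0.007 0 0.037 0" --pt "0.008 0 0.05 0" --pt "0.008 0 0.05 0"

```text
time_s: 14.48
tool_pos: [0.5922, 0.2267, 0.1362]
tcp_rot: [0.771, 0.637, 0.0, -0.0]
wrist_force: [2.9, 3.3, -1.7]
grip_width: 0.03
```

Emit:
move_arm --pt "0.001 0 0.005 0" --pt "0.001 0 0.01 0" --pt "0.001 0 0.015 0" --pt "0.001 0 0.02 0" --pt "0.001 0 0.02 0"

```text
time_s: 14.9
tool_pos: [0.5926, 0.2269, 0.1341]
tcp_rot: [0.771, 0.636, 0.002, 0.001]
wrist_force: [1.4, 3.7, 7.9]
grip_width: 0.03
```

```bash
python3 go.py .5912 .2263 .132 78.8
python3 - <<'E'
from bench import env
import cv2,numpy as np
for n in("side","top"):
    f=env.grab_frame(n); np.savez(f"{n}13.npz",**f)
    im=f["image"]
    c=im[120:190,190:270] if n=="side" else im[130:190,130:230]
    cv2.imwrite(f"pics/{n}13.png",cv2.resize(c,None,fx=7,fy=7 ,interpolation=cv2.INTER_CUBIC))
E
```

```text
t 14.9 tcp [0.5926 0.2269 0.1341] yaw 79.06 F [1.4 3.7 7.9] w 0.03 q6 0.37 tilt -0.99999
units [-0.0042 -0.0066  0.0104] turn 0.0007
```

View pics/side13.png

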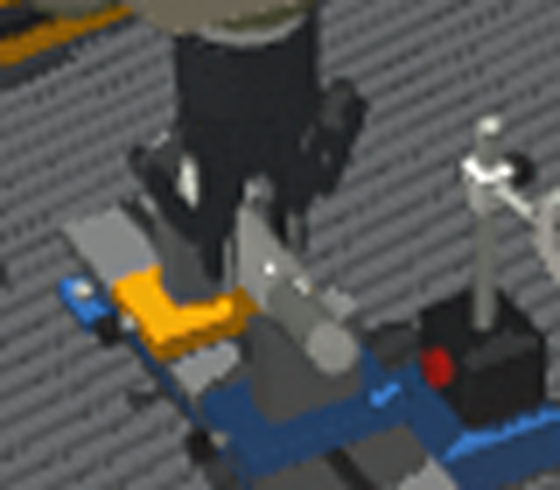

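View pics/top13.png

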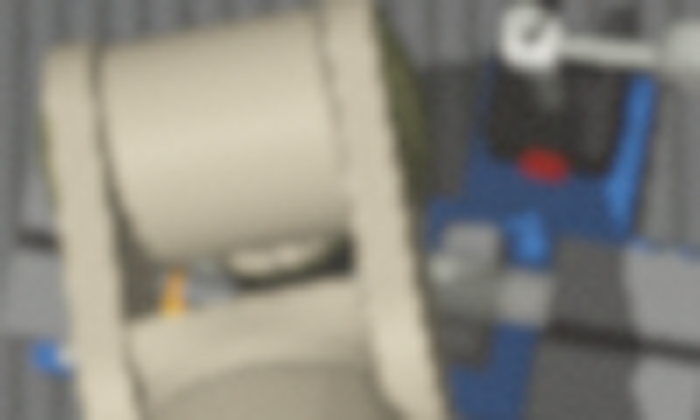

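Emit:
move_arm --pt "0 0 0.004 0" --pt "0 0 0.008 0" --pt "0 0 0.008 0"

```text
time_s: 15.25
tool_pos: [0.5928, 0.2269, 0.1338]
tcp_rot: [0.771, 0.636, 0.002, 0.001]
wrist_force: [-0.9, 3.5, 16.2]
grip_width: 0.0297
```

```bash
python3 go.py
```

```text
t 15.25 tcp [0.5928 0.2269 0.1338] yaw 79.04 F [-0.9  3.5 16.2] w 0.0297 q6 0.37 tilt -0.99999
```

Emit:
move_arm --pt "0 0 -0.006 0" --pt "0 0 -0.01 0" --pt "0 0 -0.01 0"

```text
time_s: 15.5
tool_pos: [0.5927, 0.2269, 0.134]
tcp_rot: [0.771, 0.636, 0.001, 0.0]
wrist_force: [2.5, 3.9, 5.4]
grip_width: 0.0304
```

```bash
python3 go.py
```

```text
t 15.5 tcp [0.5927 0.2269 0.134 ] yaw 79.04 F [2.5 3.9 5.4] w 0.0304 q6 0.37 tilt -1.0
```

Emit:
move_arm --pt "0 0 0 0" --pt "0 0 0 0" --pt "0 0 0 0" --pt "0 0 0 0" --pt "0 0 0 0" --fingers 0.5

```text
time_s: 15.92
tool_pos: [0.5918, 0.2263, 0.1327]
tcp_rot: [0.771, 0.637, -0.0, -0.0]
wrist_force: [-0.4, 0.2, 1.0]
grip_width: 0.0642
```

```bash
python3 go.py
```

```text
t 15.92 tcp [0.5918 0.2263 0.1327] yaw 79.07 F [-0.4  0.2  1. ] w 0.0642 q6 0.37 tilt -1.0
```

Released and free. I'll raise the arm straight up, then move it aside to inspect.

Emit:
move_arm --pt "0 0 -0.05 0" --pt "0 0 -0.12 0" --pt "0 0 -0.25 0" --pt "0 0 -0.4 0" --pt "0 0 -0.6 0" --pt "0 0 -0.8 0" --pt "0 0 -1 0" --pt "0 0 -1 0"

```text
time_s: 16.58
tool_pos: [0.5928, 0.2266, 0.3427]
tcp_rot: [0.771, 0.637, 0.007, 0.004]
wrist_force: [0.6, 0.2, 0.9]
grip_width: 0.0642
```

Emit:
move_arm --pt "-0.3 -0.2 -0.1 0" --pt "-0.9 -0.2 -0.1 0" --pt "-0.9 -0.2 -0.1 0" --pt "-0.9 -0.2 -0.1 0" --pt "-0.9 -0.2 -0.1 0" --pt "-0.9 -0.2 -0.1 0" --pt "-0.9 -0.2 -0.1 0"

```text
time_s: 17.17
tool_pos: [0.5183, 0.0564, 0.3537]
tcp_rot: [0.772, 0.636, 0.0, 0.0]
wrist_force: [0.3, 1.0, -0.1]
grip_width: 0.0642
```

Emit:
move_arm --pt "-0.9 -0.3 0 0" --pt "-0.9 -0.3 0 0" --pt "-0.9 -0.3 0 0" --pt "-0.9 -0.3 0 0" --pt "-0.9 -0.3 0 0" --pt "-0.9 -0.3 0 0" --pt "-0.9 -0.3 0 0"

```text
time_s: 17.75
tool_pos: [0.4258, -0.1081, 0.3531]
tcp_rot: [0.772, 0.636, 0.0, 0.0]
wrist_force: [-0.4, -0.5, 0.2]
grip_width: 0.0641
```

```bash
python3 go.py
python3 - <<'E'
from h import *
from bench import env
import cv2,numpy as np
a=np.radians(78.8);y=np.array([np.cos(a),np.sin(a),0]);b=np.array([.5908,.2244,.121])
for n in("side","top"):
    f=env.grab_frame(n); np.savez(f"{n}14.npz",**f)
    im=f["image"]
    o=(190,120) if n=="side" else (130,130)
    c=im[120:190,190:270] if n=="side" else im[130:205,130:230]
    k=7.5
    cv2.imwrite(f"pics/{n}14.png",cv2.resize(c,None,fx=k,fy=k ,interpolation=cv2.INTER_CUBIC))
    for s in(-95,-75,-35,0,35,75,95):print(n,s,((proj(f,b+y*s/1e3)-o+.5)*k-.5).round(0))
E
```

```text
t 17.75 tcp [ 0.4258 -0.1081  0.3531] yaw 79.01 F [-0.4 -0.5  0.2] w 0.0641 q6 -0.33 tilt -1.0
side -95 [363. 380.]
side -75 [343. 357.]
side -35 [305. 312.]
side 0 [272. 273.]
side 35 [240. 235.]
side 75 [205. 193.]
side 95 [187. 172.]
top -95 [589. 325.]
top -75 [542. 317.]
top -35 [447. 301.]
top 0 [364. 286.]
top 35 [282. 272.]
top 75 [187. 256.]
top 95 [140. 248.]
```

View pics/side14.png

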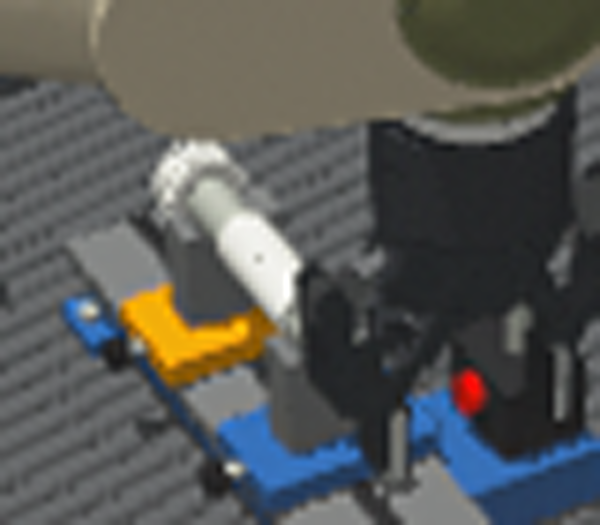

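View pics/top14.png

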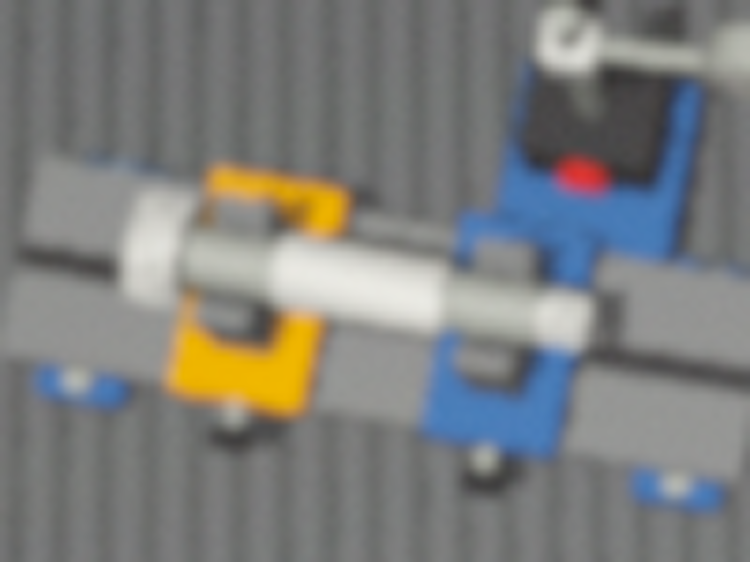

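Emit:
move_arm --pt "-0.9 0 0 0" --pt "-0.9 0 0 0" --pt "-0.9 0 0 0" --pt "-0.9 0 0 0" --pt "-0.9 0 0 0" --pt "-0.9 0 0 0" --pt "-0.9 0 0 0"

```text
time_s: 18.43
tool_pos: [0.3923, -0.2841, 0.3526]
tcp_rot: [0.771, 0.637, 0.0, -0.0]
wrist_force: [0.5, 0.3, 0.1]
grip_width: 0.0641
```

```bash
python3 go.py
python3 - <<'E'
from h import *
from bench import env
for n in("side","top"):
    f=env.grab_frame(n); np.savez(f"{n}15.npz",**f)
    cv2.imwrite(f"pics/{n}15f.png",f["image"])
    if n=="side":cv2.imwrite(f"pics/{n}15.png",cv2.resize(f["image"][120:190,190:270],None,fx=7.5,fy=7.5 ,interpolation=cv2.INTER_CUBIC))
E
```

```text
t 18.43 tcp [ 0.3923 -0.2841  0.3526] yaw 79.11 F [0.5 0.3 0.1] w 0.0641 q6 -0.68 tilt -1.0
```

View pics/side15.png

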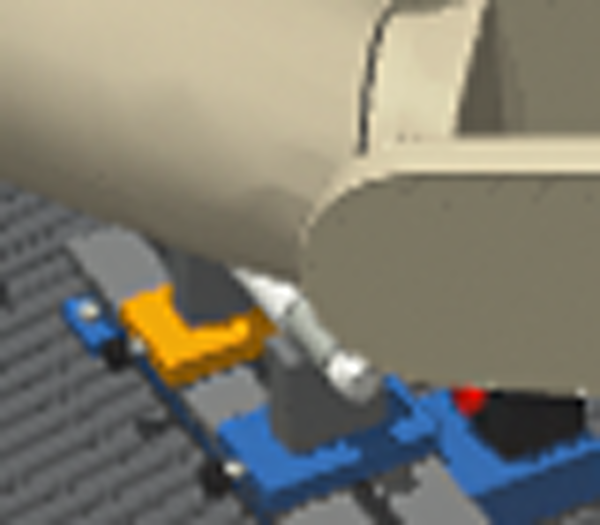

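View pics/side15f.png

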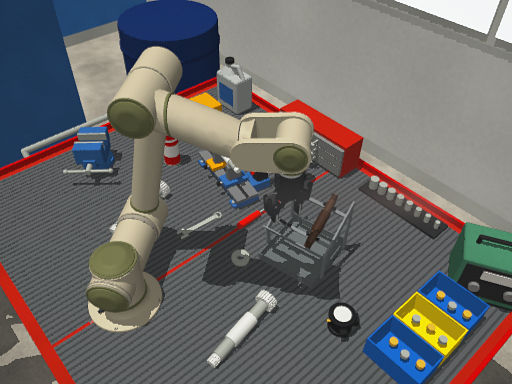

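```bash
python3 go.py .50 .12 .45
```

```text
t 18.53 tcp [ 0.3923 -0.2832  0.3531] yaw 79.21 F [ 0.   0.1 -0.2] w 0.0641 q6 -0.68 tilt -1.0
units [ 2.0811  0.1518 -0.484 ] turn 0
```

Emit:
move_arm --pt "0 0 -0.48 0" --pt "0.3 0 -0.48 0" --pt "1 0.07 -0.48 0" --pt "1 0.07 -0.48 0" --pt "1 0.07 -0.48 0" --pt "1 0.07 -0.48 0" --pt "1 0.07 -0.48 0" --pt "1 0.07 -0.48 0" --pt "1 0.07 -0.48 0"

```text
time_s: 19.28
tool_pos: [0.443, -0.09, 0.449]
tcp_rot: [0.77, 0.638, -0.0, 0.0]
wrist_force: [0.2, -0.2, -0.3]
grip_width: 0.0636
```

Emit:
move_arm --pt "1 0.07 0 0" --pt "1 0.07 0 0" --pt "1 0.07 0 0" --pt "1 0.07 0 0" --pt "1 0.07 0 0" --pt "1 0.07 0 0" --pt "1 0.07 0 0"

```text
time_s: 19.87
tool_pos: [0.4951, 0.1028, 0.4481]
tcp_rot: [0.771, 0.637, -0.001, -0.0]
wrist_force: [-0.5, -0.3, 0.1]
grip_width: 0.0638
```

```bash
python3 go.py
python3 - <<'E'
from h import *
from bench import env
for n in("side",):
    f=env.grab_frame(n); np.savez(f"{n}16.npz",**f)
    cv2.imwrite(f"pics/{n}16.png",cv2.resize(f["image"][115:195,185:275],None,fx=8,fy=8 ,interpolation=cv2.INTER_CUBIC))
E
```

```text
t 19.87 tcp [0.4951 0.1028 0.4481] yaw 79.15 F [-0.5 -0.3  0.1] w 0.0638 q6 0.16 tilt -1.0
```

View pics/side16.png

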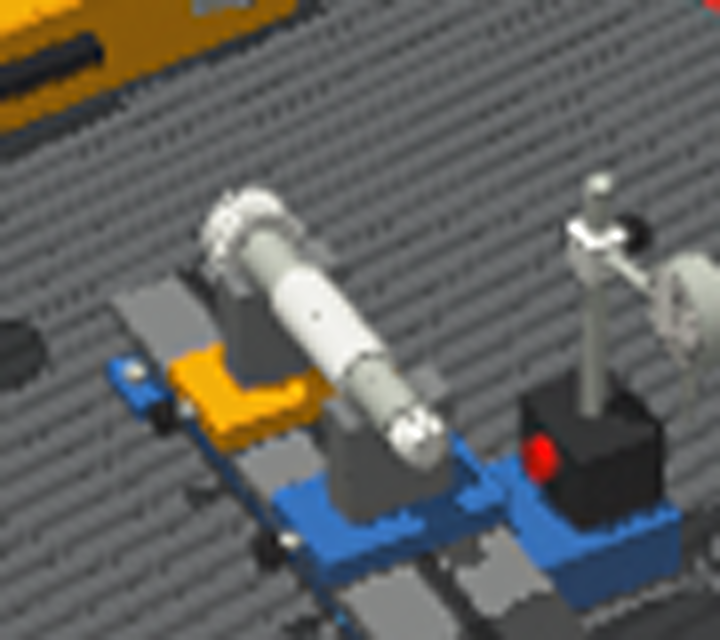

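```bash
python3 - <<'E'
from h import *
np.set_printoptions(precision=2,suppress=True)
from scipy.ndimage import map_coordinates
def axis(f,P0,P1,half):
    # half-max edge midpoints across the land, sub-pixel
    im=cv2.cvtColor(f["image"],cv2.COLOR_BGR2HSV)[:,:,2].astype(float)
    P0=np.array(P0);P1=np.array(P1);d=(P1-P0)/np.linalg.norm(P1-P0);n=np.array([-d[1],d[0]]);pts=[]
    for t in np.linspace(0,1,25):
        c=P0+t*(P1-P0);s=np.arange(-half,half+.01,.1);q=c[:,None]+n[:,None]*s
        v=map_coordinates(im,[q[1],q[0]],order=1)
        th=150; i=np.where(v>th)[0]
        if len(i)>5: pts.append(np.r_[c+n*(s[i[0]]+s[i[-1]])/2,s[i[-1]]-s[i[0]]])
    pts=np.array(pts);print(pts[:,2])
    vx,vy,x0,y0=cv2.fitLine(pts[:,:2].astype(np.float32),cv2.DIST_HUBER,0,.01,.01).ravel();return (x0,y0),(vx,vy)
S=lambda u,v:((u+.5)/8-.5+185,(v+.5)/8-.5+115)
T=lambda u,v:((u+.5)/7.5-.5+130,(v+.5)/7.5-.5+130)
N=[]
for f,a,b,h in((np.load("side16.npz"),S(292,287),S(362,362),9),(np.load("top14.npz"),T(280,270),T(435,297),8)):
    (x0,y0),(vx,vy)=axis(f,a,b,h);print(x0,y0,np.degrees(np.arctan2(vy,vx)))
    C,d1=ray(f,x0,y0);_,d2=ray(f,x0+20*vx,y0+20*vy);n=np.cross(d1,d2);N.append(n/np.linalg.norm(n))
d=np.cross(*N);d/=np.linalg.norm(d);d*=np.sign(d[1]);print("dir",d,"yaw",np.degrees(np.arctan2(d[1],d[0])),"elev",np.degrees(np.arcsin(d[2])))
f=np.load("side16.npz")
# same test for the bed front edge direction in side (level reference): predicted image angle of a level line vs observed
a=np.radians(78.8);y=np.array([np.cos(a),np.sin(a),0]);b=np.array([.5908,.2244,.121])
u=proj(f,b-y*.03);w=proj(f,b+y*.03);print("pred level angle",np.degrees(np.arctan2(*(u-w)[::-1])))
for el in(-2,2):
    yy=y+np.array([0,0,np.tan(np.radians(el))]);u=proj(f,b-yy*.03);w=proj(f,b+yy*.03);print(el,np.degrees(np.arctan2(*(u-w)[::-1])))
E
```

```text
[ 7.4  7.5  7.5  7.4  7.4  7.5  7.6  7.6  7.7  7.7  7.8  7.6  7.7  7.8
  7.7  7.7 12.6 12.6 12.5 12.6 12.6 12.6 12.6  7.9  6.8]
225.58604 156.00961 55.938854
[12.5 16.  16.  16.  16.  16.  16.  16.  16.  10.8 10.5 10.6 10.5 10.4
 10.3 10.6 10.7 10.6 10.5 10.4 10.5 10.6 10.7 10.6 12.7]
175.6576 167.24445 11.565283
dir [0.19 0.96 0.18] yaw 78.6447588685378 elev 10.292174061622983
pred level angle 49.782745858806734
-2 48.41461800359032
2 51.07288676966256
```

```bash
python3 - <<'E'
from h import *
np.set_printoptions(precision=2,suppress=True)
from scipy.ndimage import map_coordinates
def prof(f,P0,P1,half,ts):
    im=cv2.cvtColor(f["image"],cv2.COLOR_BGR2GRAY).astype(float)
    P0=np.array(P0);P1=np.array(P1);d=(P1-P0)/np.linalg.norm(P1-P0);n=np.array([-d[1],d[0]])
    for t in ts:
        c=P0+t*(P1-P0);s=np.arange(-half,half+.01,1);q=c[:,None]+n[:,None]*s
        print(round(t,2),map_coordinates(im,[q[1],q[0]],order=1).astype(int))
f=np.load("side16.npz")
a=np.radians(78.8);y=np.array([np.cos(a),np.sin(a),0]);b=np.array([.5908,.2244,.121])
prof(f,proj(f,b+y*.095),proj(f,b-y*.095),11,np.linspace(0,1,39))
f=np.load("top14.npz");print()
prof(f,proj(f,b+y*.095),proj(f,b-y*.095),11,np.linspace(0,1,39))
E
```

```text
0.0 [ 98  90  91  90  84 126 205 227 211 189 176 194 201 216 200 187 140  85
  75  81  72  73 128]
0.03 [ 90  91  95  97 100 133 223 202 172 138 147 150 148 158 171 216 163 120
  99  59  48  84 131]
0.05 [105 102 103 104  95 118 175 166 125 134 155 157 118 127 141 151 146 137
 112  67  50  83 130]
0.08 [ 98 101  92  91  91 103 142 128 129 164 202 189 165 153 122 130 149 128
 118  60  53  85 135]
0.11 [ 90  87  92  91  96 120 146 129 147 188 199 196 181 154 123 123 132 109
  81  59  53  92 131]
0.13 [ 95 101 101 106 104 127 143 131 146 188 198 194 180 153 114 112 127 115
  83  63  53  96 135]
0.16 [105 104 103 100  95 110 138 132 158 188 199 193 179 152 108 111 132 119
  84  78  62  91 140]
0.18 [ 95  96  88  93  81  97 117 111 151 184 197 193 180 153 112  99 132 105
  83  79  72  87 126]
0.21 [ 91  94  98 102 102 117 133 127 148 189 201 198 181 153 108  92  85  73
  79  80  78  85 126]
0.24 [107 104 105 104 110 133 135 134 158 206 225 221 204 170 107  75  70  72
  74  80  81  88 117]
0.26 [103  98  96  89  99 131 135 147 194 229 244 239 231 210 134  76  70  72
  73  76  82  83 110]
0
[... 5994 characters left out ...]
]
0.84 [104 106 113 121 124 124 127 140 159 176 188 191 186 172 152 126 108 110
 114 109  98  90  98]
0.87 [104  99  91  88  87  90 101 126 155 179 194 197 188 173 150 118  90  81
  79  79  82  89  99]
0.89 [109 101  92  84  81  81  95 130 167 197 213 213 205 190 164 124  91  84
  86  93  99 103 109]
0.92 [111 107 105 105 103 101 113 146 182 205 214 213 208 200 179 143 112 103
 107 111 114 115 115]
0.95 [109 112 113 113 112 109 117 147 182 201 208 210 208 199 179 149 122 112
 112 113 113 113 113]
0.97 [102 103 103 105 107 104 111 142 178 196 201 199 196 190 173 141 110 102
 107 111 110 109 107]
1.0 [100 103 112 121 125 122 113 119 138 152 157 155 151 146 127 104 101 113
 128 135 135 133 130]
```

```bash
python3 -c "
from bench import env
s=env.state();print(s['time_s'],s['wrist_force'],s['qvel'].round(3));print(env.finish_job())"
```

```text
19.9167 [ 0.63733136 -0.33012732 -1.02779323] [-0.028 -0.012  0.003 -0.     0.001  0.   ]
the job is handed in; nothing more can be done
None
```

The bright shaft now lies in the two vees, gear end on the orange rest, and I handed the job in at 19.9 s of the 64 s. No verdict comes back, so what follows is from my own checks.

**What I did:** I pinched the orange rest and slid it about 34 mm inward, then gripped the shaft by its land and lifted it off the rack. I set the spline journal in the blue vee first, then lowered along an arc so the shaft turned level in the grip. After opening the fingers I backed the arm away.

**Last checks:**
- **Vee spacing:** 110–111 mm in the top view, against the 110 mm wanted. Single features in the side view scattered from 104 to 114 mm.
- **Level:** brightness profiles across both journals lie at the same offset from a level line to about 0.1 pixel, roughly 0.2 degrees. Before that, an automatic axis fit gave 10 degrees. I rejected it because its edges had caught the background and vee horns.
- **Seating:** before release, pressing raised the wrist force to 16 N without the tool going lower, so both journals were down.
- **Along the axis:** both journals sit about 3 mm toward the gear end of their vees, within the 8 mm limit and clear of the shoulders.
- **Clearances:** the arm stood well above everything when I handed in. The dark shaft and the bystanders in view looked unmoved, but I did not measure them.

The side camera read about 2–3 pixels to the right of the tool position near the rack. I relied on the top view for positions because of that.

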